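# Ready the forearm massager

## Robot

A 6-joint arm with a two-finger parallel gripper is mounted at the origin on the work surface. World frame = base frame: x ahead of the robot, y to its left, z up, the work surface at z = 0. Lengths are in mm, angles in rad, forces in N, time in s.
With the tool pointing down it reaches from about 275 to 750 mm from the base axis. Payload 10.2 kg.
Tool frame: the origin (TCP) lies midway between the tips of the shut fingers; the grasp point (between the pads) lies 19 mm behind it (ctrl.hold_point_z is the distance from the TCP to the grasp point, in mm); z points along the fingers, y is the direction in which the jaws open and shut (so a half turn about z gives the same grasp; the last joint's range is limited). The gripper opens to 85 mm and grips with 20 to 120 N. Pads are 22 mm wide; open, the fingers measure 114 mm over their backs; the gripper's body (76 mm by 85 mm) begins 54 mm behind the grasp point. The pads swing forward as they close: fully open they stand 13 mm farther back than shut.
Start: joints at [0.94, 0.313, 1.498, -0, 1.331, -0.223], TCP at [208.223, 481.948, 231.294] pointing down, gripper open.
Joint ranges: [-2.94, 2.94], [-0.97, 2.17], [0.19, 2.56], [-1.23, 4.37], [0.02, 3.11], [-2.88, 2.88]. Speed limits (rad/s): [2.39, 2.39, 3.01, 3.14, 3.14, 3.14].

## Interface

Orientations are given as a unit quaternion [w, x, y, z].
In Python, from rig import ctrl, capture, get_calibration, ticket, search_frame, outline_of gives the robot as it stands. The module is installed in compiled form; this text tells all that it offers.
- The arm moves only by the tool servo_tool, never from a script. Its argument "motion" is a list of rows, each an object with "dr": the turn, a rotation vector about the tool's x, y, z in units of 10 degrees (1.0 is 10 degrees), a list of three; "delta_pos": the shift along the tool's x, y, z in units of 50 mm (1.0 is 50 mm), a list of three; "hand": the opening, from 0 (shut) to 1 (fully open). In form: [{"dr": [ax, ay, az], "delta_pos": [x, y, z], "hand": hand}, ...]. A call has 1 to 20 rows; each row shifts and turns the pose as measured when the row begins, along the tool's axes as they then stand; what a row does not reach is not made up. A row lasts 1/8 s, in which the tool goes at most 62.5 mm and 10.7 degrees, less where a joint would pass 70% of its speed; a pose out of reach is approached as far as the arm can. A call is refused whole if a number of a shift passes 1 or a number of a turn 1, either way. A call with a gripper value outside its range is refused whole. The fingers move at their own pace and stop on an object; "squeeze" is the grip in N (left out, the last holds). Time passes only in rows, so rows that do not move let the fingers close. It gives the time, the measured TCP pose, the force and the opening at its end, in the units of the state.
- ctrl.sense(): the state, without advancing time (a new reading comes with each control period).
- capture(name): name is "scene" or "top" or "wrist"; returns (picture, depth): 400x640x3 uint8, red, green, blue; 400x640 float32, mm along the optical axis (not along the pixel's ray), 0 where there is no reading.
- get_calibration(name): a dict with "camera_matrix" (3x3 intrinsics, pixels), "T" (4x4, takes a point from camera to world coordinates). Camera axes: x right, y down, z forward; pixel columns grow to the right and rows downward; lengths in mm; the calibration is good to about 2 mm. The wrist camera is an equidistant fisheye: a pixel r from the principal point sees the ray r / f radians off the axis. A picture is of the moment at which its call begins: read the wrist's pose just before it. get_calibration takes no time and is no camera call; for the wrist camera it gives the pose at the moment of the call.
- ticket.finish_job(): hands the job in, once; it reports no verdict.
Trained networks look in the newest picture that a camera, given by its name, has taken for a name from the list of things; names that differ only in an ending like _2 or _b are one class to them, and where a whole thing is asked for, a point or a joint stands for the part that bears it (a point fixed in the world has none). Each returns a list of dicts, best first, with "score" (0 to 1); they miss things now and then, are a little off and sometimes report something else, mostly with a low value. They report only what shows in the picture. A call takes as long as a camera call. They do not tell look-alikes from the thing itself.
- search_frame(camera, label): "bbox" ([left, top, right, bottom] in pixels, round what is visible of it).
- outline_of(camera, label): "pixels" (400x640 bool, what is visible of it) and "bbox" ([left, top, right, bottom] in pixels, round what is visible of it).
The state is a dict: "time_s": time; "joints": joint angles; "dq": joint speeds; "tau": joint torques, N m; "eef_pos": TCP position; "ee_rot": TCP orientation; "force": force on the tool from outside, world axes, zero at the start; "wrist_torque": the same for the moment, N m; "grip_width": opening from 0.0 (shut) to 1.0 (fully open).
Only numpy, scipy, OpenCV 4.12 (cv2) and the standard library are available. Lean on these libraries where they do the work, as an engineer would, in place of code of your own. Each camera call takes 0.05 s, during which the arm holds its last target.

## Task

Fit the loose wooden peanut roller into the empty saddle of the forearm massager, with its black bush down in the wide notch and its bare steel pin down in the narrow notch, and let go of it. Then take the pull handle, draw the spring-return carriage out until the yellow pointer stands over the red clip, and keep it there: the program finishes while the gripper still holds the handle, so that the massager stays open for a forearm. Never let the carriage snap back, and leave the other things on the counter where they are.

Things in the scene. Friction and masses are not known exactly. Their poses are not given: they have to be found in the camera images.
- roller: loose wooden peanut roller, 0.32 kg, lying on the counter (it can roll). Two ball lobes, 60 mm diameter, centred 45 mm either side of the middle, ending at 75 mm; between them a round waist, 34 mm diameter, free for 20 mm either side of the middle: grasp it there, across the axis. Origin: the middle, on the axis, 30 mm above the counter. x axis: along it to the bush end. Roll does not matter.
- roller_bush (a point): point on the roller's axis, 88 mm from the middle, in the middle of the black bush: 22 mm diameter, from 75 to 100 mm from the middle
- roller_pin (a point): point on the roller's axis, 88 mm from the middle at the other end, in the middle of the bare steel axle pin: 10 mm diameter, from 75 to 100 mm from the middle
- massager: forearm massager fixed to the counter: plywood base 12 mm thick, x -135 to +155, y -165 to +155 mm. Origin on the counter. Empty saddle at y = +110: two notched plates, open on top, at x = +88 (wide) and -88 mm (narrow); a seated roller lies along x, axis 60 mm up, 5 mm end play each way. A like roller is built into the carriage, axis at y = +20. Tops of the lobes 90 mm up: the highest parts.
- wide_notch (a point): where the axis of the bush lies when seated in the wide notch: plate 16 mm thick, notch 26 mm wide for the 22 mm bush, lips flared to about 40 mm at the top, lip tops 16 mm above this point. Axes as the massager's.
- narrow_notch (a point): where the axis of the pin lies when seated in the narrow notch: plate 10 mm thick, notch 14 mm wide for the 10 mm pin, lips flared to about 28 mm at the top, lip tops 16 mm above this point. The bush does not go into this notch. Axes as the massager's.
- carriage (a joint): how far the spring carriage is drawn out along the massager's -y, m: 0 home, 0.080 at its stop. A spring pulls it home with about 4 N at 0, growing by 1.2 N per 10 mm (12 N at 65 mm).
- handle (a point): D-shaped pull handle on the carriage; origin at the middle of its bar, 60 mm above the counter, at the massager's x = 0, y = -115 mm when home. The bar runs along the massager's x: black rubber sleeve 20 mm diameter, 90 mm long. Behind it (to +y) 55 mm is free up to the carriage's beam, below it 38 mm: pinch the bar from above, a finger before and a finger behind it.
- pointer (a point): tip of the yellow pointer on the carriage, above the scale strip at the massager's x = +148 mm, 28.5 mm above the counter. It moves with the carriage along the massager's -y. At joint 0 it is at y = -20 mm.
- marker: red clip on the white scale strip, the mark: 22 mm along x, 12 mm along the slide (y), top 22 mm above the counter. Origin at its middle, on the strip; axes as the massager's. The carriage is at the mark when the pointer has the same place along the massager's y as this origin, 40 to 65 mm from home.
- shaker: bystander: stainless steel shaker bottle with black lid, 93 mm diameter, 217 mm tall; origin under its middle
- guard_case: bystander: blue plastic mouthguard case, 94 x 80 x 32 mm; origin under its middle
- latch_box: bystander: bamboo box with magnetic latch, 87 x 130 x 60 mm; origin under its middle
- tape_roll: bystander: roll of white sports tape lying flat, 80 mm diameter, 38 mm high; origin under its middle
- dumbbell: bystander: small black dumbbell, 158 mm long, 60 mm high; origin under its middle
- ball_center (a point): bystander: centre of the black lacrosse ball, 63 mm diameter, resting inside a flat wooden ring
Mind the look-alikes: they are no part of the job. Leave any purple look-alike of the roller alone.

How it is judged:
By the outcome, as a careful person would: the job done as asked, in the order asked, and still so for the second after the job is handed in, while the arm keeps its last pose, push and grip.
It also fails if it takes over 45 s, if anything falls off the work surface, if the arm or the gripper's body presses on something with over 40 N, if the wrist force passes 120 N, or if a joint passes its speed limit or range.

## Working session

There is one attempt and no reset: what is moved stays moved. The work goes in short steps, Python scripts to look and compute and a tool call to move; the robot and the scene stay as the last step left them, time stands still between calls to the robot, and variables do not carry over. Pictures are saved under pics/ and viewed, and the job is handed in when it is done.

Besides the shell and the picture viewer there is one more tool, called in YAML: its name, and indented under it one key for each argument. servo_tool: Moves the arm, as the interface text tells. Its arguments: {"type":"object","properties":{"motion":{"type":"array"},"squeeze":{"type":"number"}},"required":["motion"]}

```bash
mkdir -p pics; ls; python3 - <<'E'
from rig import ctrl,capture,get_calibration
import cv2,numpy as np
np.set_printoptions(suppress=True,precision=4)
print(ctrl.sense(), ctrl.hold_point_z)
for n in ["scene","top"]:
    p,d=capture(n); cv2.imwrite(f"pics/{n}0.png",p[:,:,::-1]); np.savez(f"{n}0.npz",p=p,d=d); c=get_calibration(n); print(n,c)
E
```

```text
pics
{'time_s': 0.0, 'joints': array([ 0.9396,  0.3135,  1.4984, -0.    ,  1.331 , -0.2234]), 'dq': array([-0.0008, -0.0007,  0.0012, -0.0008,  0.0014,  0.001 ]), 'tau': array([ -0.0003, -41.2271, -25.9739,  -0.0002,   0.0042,  -0.    ]), 'eef_pos': array([208.0631, 481.7194, 230.7149]), 'ee_rot': array([-0.0003,  0.2025,  0.9793, -0.0006]), 'force': array([ 1.0479, -0.3078, -0.1937]), 'wrist_torque': array([-0.0255, -0.0075,  0.0519]), 'grip_width': 0.9968622033917043} 18.700000000000003
scene {'camera_matrix': array([[410.2732,   0.    , 318.3994],
       [  0.    , 410.2732, 202.8461],
       [  0.    ,   0.    ,   1.    ]]), 'T': array([[   0.0894,    0.6555,   -0.7499, 1356.8546],
       [   0.9958,   -0.0424,    0.0816,  -94.2085],
       [   0.0216,   -0.754 ,   -0.6565,  821.101 ],
       [   0.    ,    0.    ,    0.    ,    1.    ]])}
top {'camera_matrix': array([[403.1499,   0.    , 319.3803],
       [  0.    , 403.1499, 206.2744],
       [  0.    ,   0.    ,   1.    ]]), 'T': array([[   0.002 ,   -0.9843,    0.1768,  272.0727],
       [  -0.9999,    0.0009,    0.0163,  -18.3625],
       [  -0.0162,   -0.1768,   -0.9841, 1457.5254],
       [   0.    ,    0.    ,    0.    ,    1.    ]])}
```

View pics/scene0.png

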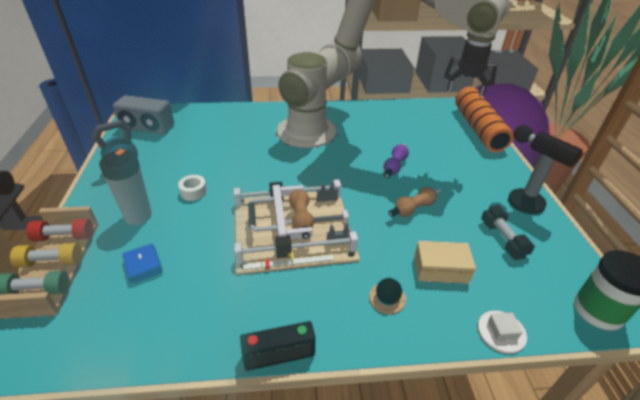

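View pics/top0.png

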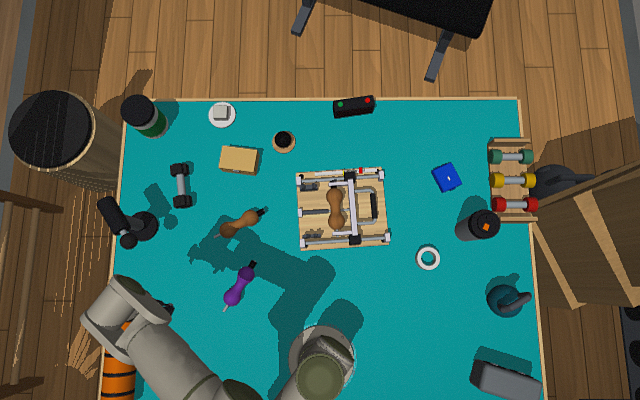

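```bash
python3 - <<'E'
import cv2,numpy as np
p=np.load("top0.npz")["p"][:,:,::-1]
cv2.imwrite("pics/crop_m.png",cv2.resize(p[155:260,285:400],None,fx=5,fy=5,interpolation=cv2.INTER_CUBIC))
cv2.imwrite("pics/crop_r.png",cv2.resize(p[190:320,200:300],None,fx=4.5,fy=4.5,interpolation=cv2.INTER_CUBIC))
p=np.load("scene0.npz")["p"][:,:,::-1]
cv2.imwrite("pics/crop_s.png",cv2.resize(p[140:280,225:445],None,fx=3.6,fy=3.6,interpolation=cv2.INTER_CUBIC))
E
```

```text
(no output)
```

View pics/crop_m.png

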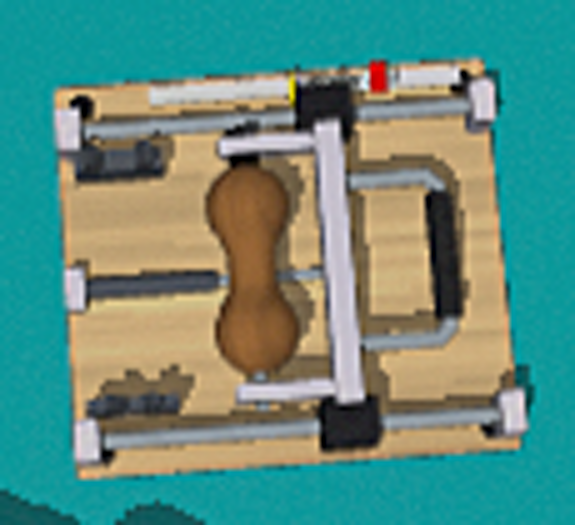

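View pics/crop_r.png

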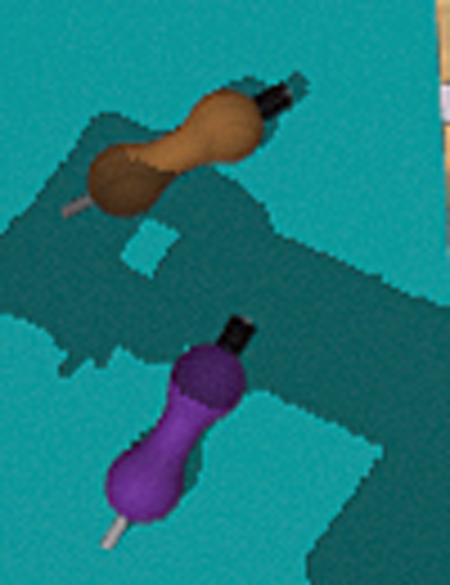

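View pics/crop_s.png

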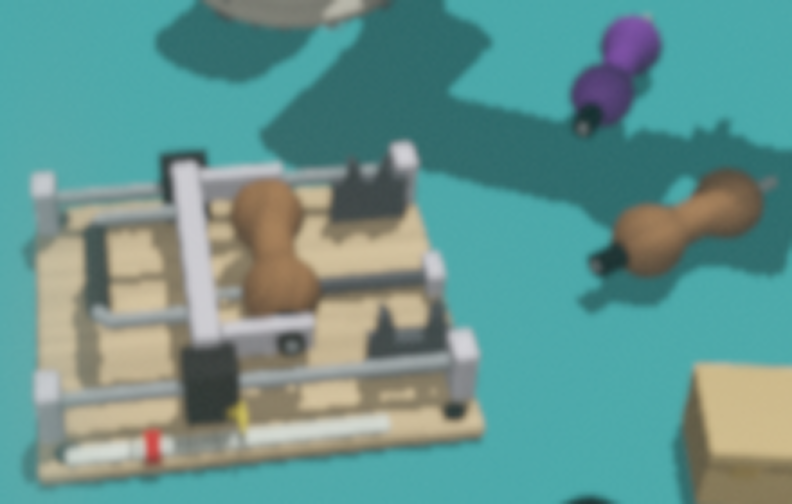

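```bash
cat > h.py <<'E'
import numpy as np,cv2
from rig import ctrl,capture,get_calibration,search_frame,outline_of
np.set_printoptions(suppress=True,precision=4)
def ray(cal,uv):
    K,T=cal["camera_matrix"],cal["T"]
    uv=np.atleast_2d(np.asarray(uv,float))
    return np.c_[(uv-K[:2,2])/K[0,0],np.ones(len(uv))]@T[:3,:3].T, T[:3,3]
def onplane(cal,uv,z):
    d,o=ray(cal,uv); return o+d*((z-o[2])/d[:,2])[:,None]
def pts(cal,d,mask):
    v,u=np.nonzero(mask&(d>0)); D,o=ray(cal,np.c_[u,v]); return o+D*d[v,u][:,None]
def project(cal,P):
    T=cal["T"]; c=(np.asarray(P)-T[:3,3])@T[:3,:3]; return c[:,:2]/c[:,2:]*cal["camera_matrix"][0,0]+cal["camera_matrix"][:2,2]
E
python3 - <<'E'
from h import *
c=get_calibration("top"); p,d=capture("top")
f=np.array([285,155]); 
cr=np.array([[55,88],[480,62],[78,478],[522,448]])/5+f-0.4
W=onplane(c,cr,12)[:,:2]; M=np.array([[155,155],[155,-165],[-135,155],[-135,-165.]])
print(W)
H=(M-M.mean(0)); G=W-W.mean(0); th=np.arctan2((H[:,0]*G[:,1]-H[:,1]*G[:,0]).sum(),(H*G).sum()); R=np.array([[np.cos(th),-np.sin(th)],[np.sin(th),np.cos(th)]])
t=W.mean(0)-R@M.mean(0); print("th",th,"t",t,"resid",W-(M@R.T+t))
for n in ["top","scene"]:
  c=get_calibration(n); p,d=capture(n)
  for l in ["roller","massager","marker","handle","pointer","roller_bush","roller_pin"]:
    r=outline_of(n,l)
    print(n,l,[(round(x["score"],2),x["bbox"]) for x in r[:4]])
    if l in("marker","handle","pointer") and r:
        Q=pts(c,d,r[0]["pixels"]); print("  med",np.median(Q,0),Q.max(0), Q.min(0))
    if l=="roller":
      for x in r[:3]:
        Q=pts(c,d,x["pixels"]); print("  ",np.median(Q,0),Q.max(0))
E
```

```text
[[ 659.9841   93.9302]
 [ 679.0992 -220.5838]
 [ 372.1591   73.872 ]
 [ 393.8097 -243.4645]]
th 0.06910163846460561 t [515.9416 -69.7639] resid [[ 0.1146 -1.6382]
 [-2.8652  3.0841]
 [ 1.5975 -1.6729]
 [ 1.1532  0.2269]]
top roller [(0.76, [213.4, 209.4, 263.3, 238.6]), (0.57, [224.7, 260.6, 259.4, 313.4]), (0.44, [413.9, 244.0, 437.2, 270.4])]
   [464.6679 286.7848  47.4203] [517.8696 377.8983  67.2754]
   [252.8377 281.5586  47.2506] [332.6924 345.451   65.9056]
   [ 344.198  -368.2929   35.7035] [ 382.2796 -334.3749   46.4929]
top massager [(0.71, [213.8, 207.8, 269.5, 237.8]), (0.62, [294.9, 164.7, 388.6, 251.8])]
top marker []
top handle [(0.59, [327.2, 172.2, 378.5, 244.3])]
  med [515.6113 -96.8496  71.7893] [659.1999 -18.542   94.0729] [ 389.1599 -203.4193    5.7761]
top pointer [(0.58, [325.1, 171.0, 377.0, 246.5])]
  med [515.3554 -95.8533  71.6703] [661.8442 -14.8804  94.0729] [ 389.1599 -207.0432    5.2181]
top roller_bush [(0.77, [217.4, 209.5, 266.7, 237.6]), (0.73, [225.9, 261.9, 255.5, 308.7]), (0.66, [433.7, 164.4, 460.6, 189.5]), (0.24, [293.9, 165.6, 391.9, 249.4])
[... 412 characters left out ...]
(0.54, [264.9, 258.4, 266.3, 267.2]), (0.37, [415.7, 239.7, 475.7, 283.7])]
  med [ 670.1089 -145.4154   22.3581] [ 677.5113 -140.3432   24.8887] [ 653.2567 -150.593    12.727 ]
scene handle [(0.86, [248.7, 182.4, 311.6, 257.6])]
  med [554.9821 -94.2189  70.9204] [653.5321 -21.04    92.904 ] [ 302.7448 -196.2279   -1.7642]
scene pointer [(0.67, [248.2, 180.5, 313.8, 257.4])]
  med [545.5754 -97.3963  69.8657] [656.9142 -13.7756  92.904 ] [ 302.7448 -203.5527    0.1705]
scene roller_bush [(0.9, [386.6, 187.1, 440.7, 218.6]), (0.89, [383.1, 143.1, 407.7, 174.3]), (0.26, [174.0, 173.2, 208.5, 198.9])]
scene roller_pin [(0.84, [388.4, 186.8, 443.1, 217.3]), (0.73, [383.4, 144.3, 407.4, 178.8])]
```

```bash
python3 - <<'E'
from h import *
c=get_calibration("top")
f=np.array([200,190.])
for n,cr in [("lobeB",(228,125)),("lobeP",(128,178)),("bushend",(283,97)),("pinend",(66,211))]:
    print(n,onplane(c,[np.array(cr)/4.5+f-.4],30))
c=get_calibration("wrist"); print(c)
s=ctrl.sense(); print(s["time_s"],s["eef_pos"])
p,d=capture("wrist"); cv2.imwrite("pics/w0.png",p[:,:,::-1])
E
```

```text
lobeB [[488.1827 253.3948  30.    ]]
lobeP [[445.6474 331.6925  30.    ]]
bushend [[510.802  210.0162  30.    ]]
pinend [[419.3481 379.8935  30.    ]]
{'camera_matrix': array([[309.7069,   0.    , 320.4723],
       [  0.    , 309.7069, 196.3965],
       [  0.    ,   0.    ,   1.    ]]), 'T': array([[  0.3973,   0.8701,   0.2918, 132.3546],
       [  0.9177,  -0.3772,  -0.1247, 514.5202],
       [  0.0016,   0.3173,  -0.9483, 373.2214],
       [  0.    ,   0.    ,   0.    ,   1.    ]])}
0.95 [208.2298 481.9392 231.2981]
```

View pics/w0.png

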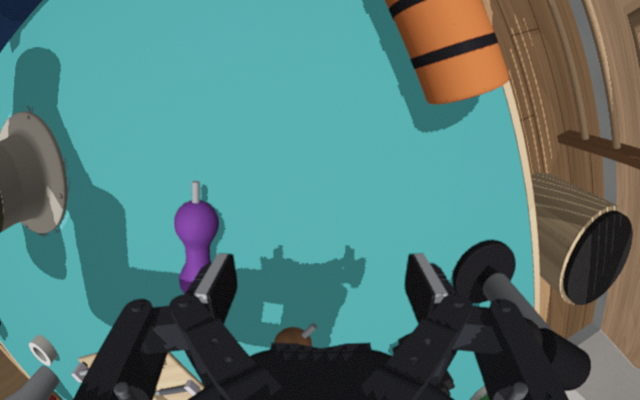

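```bash
cat >> h.py <<'E'
from scipy.spatial.transform import Rotation as Rn
def plan(target,jaw_deg,n):
    """straight plan to TCP target with tool down and tool y at jaw_deg (world), n rows"""
    s=ctrl.sense(); q=s["ee_rot"]; R=Rn.from_quat([q[1],q[2],q[3],q[0]]); p=s["eef_pos"]
    y=np.radians(jaw_deg); Y=np.array([np.cos(y),np.sin(y),0]); Z=np.array([0,0,-1.]); X=np.cross(Y,Z)
    Rt=Rn.from_matrix(np.c_[X,Y,Z]); rv=(R.inv()*Rt).as_rotvec(degrees=True)
    d=np.asarray(target)-p
    print("t",s["time_s"],"pos",p,"jaw",np.degrees(np.arctan2(*R.as_matrix()[[1,0],1])),"force",s["force"],"grip",s["grip_width"],"drot",rv,"dpos",d)
    for i in range(n):
        Ri=R*Rn.from_rotvec(rv*i/n,degrees=True)
        print("  dr",np.round(rv/n/10,3),"dp",np.round(Ri.inv().apply(d/n)/50,3))
E
python3 - <<'E'
from h import *
c=get_calibration("top"); z=np.load("top0.npz"); d=z["d"]
for u in range(64,240,16):
    out=[]
    for dv in range(-5,6):
        q=np.array([285,155])+[u/5,285/5+dv]-.4; ui,vi=np.round(q).astype(int)
        m=np.zeros(d.shape,bool); m[vi,ui]=1; out.append(pts(c,d,m)[0,2].round(0))
    print(u,out)
plan([466,293.5,150],28.4,8)
E
```

```text
64 [np.float64(2.0), np.float64(7.0), np.float64(5.0), np.float64(3.0), np.float64(-2.0), np.float64(-1.0), np.float64(1.0), np.float64(-2.0), np.float64(-3.0), np.float64(-2.0), np.float64(0.0)]
80 [np.float64(10.0), np.float64(6.0), np.float64(30.0), np.float64(35.0), np.float64(35.0), np.float64(27.0), np.float64(29.0), np.float64(35.0), np.float64(29.0), np.float64(39.0), np.float64(17.0)]
96 [np.float64(16.0), np.float64(6.0), np.float64(5.0), np.float64(13.0), np.float64(28.0), np.float64(27.0), np.float64(31.0), np.float64(27.0), np.float64(4.0), np.float64(11.0), np.float64(15.0)]
112 [np.float64(12.0), np.float64(11.0), np.float64(7.0), np.float64(11.0), np.float64(33.0), np.float64(30.0), np.float64(30.0), np.float64(29.0), np.float64(15.0), np.float64(10.0), np.float64(7.0)]
128 [np.float64(12.0), np.float64(10.0), np.float64(12.0), np.float64(25.0), np.float64(29.0), np.float64(27.0), np.float64(26.0), np.float64(23.0), np.float64(14.0), np.float64(10.0), np.float64(15.0)]
144 [np.float64(11.0), np.float64(12.0), np.float64(11.0), np.float64(21.0), np.float64(33.0), np.float64(30.0), np.float64(22.0), np.float64(23.0), np.float64(8.0), np.float64(14.0), np.float64(13.0)]Traceback (most recent call last):
  File "<stdin>", line 7, in <module>
IndexError: index 0 is out of bounds for axis 0 with size 0
```

```bash
python3 - <<'E'
from h import *
plan([466,293.5,150],28.4,8)
E
```

```text
t 1.0 pos [208.2142 481.9548 231.2948] jaw 66.63484027158395 force [0.6217 0.2731 0.4337] grip 1.001189862015356 drot [-0.0018 -0.0005 38.2348] dpos [ 257.7858 -188.4548  -81.2948]
  dr [-0.    -0.     0.478] dp [-0.778 -0.177  0.203]
  dr [-0.    -0.     0.478] dp [-0.791 -0.111  0.203]
  dr [-0.    -0.     0.478] dp [-0.797 -0.045  0.203]
  dr [-0.    -0.     0.478] dp [-0.798  0.021  0.203]
  dr [-0.    -0.     0.478] dp [-0.793  0.088  0.203]
  dr [-0.    -0.     0.478] dp [-0.783  0.154  0.203]
  dr [-0.    -0.     0.478] dp [-0.768  0.218  0.203]
  dr [-0.    -0.     0.478] dp [-0.747  0.282  0.203]
```

servo_tool:
  motion:
    - {"dr": [0,0,0.48],"delta_pos": [-0.78,-0.18,0.2],"hand": 1}
    - {"dr": [0,0,0.48],"delta_pos": [-0.79,-0.11,0.2],"hand": 1}
    - {"dr": [0,0,0.48],"delta_pos": [-0.8,-0.04,0.2],"hand": 1}
    - {"dr": [0,0,0.48],"delta_pos": [-0.8,0.02,0.2],"hand": 1}
    - {"dr": [0,0,0.48],"delta_pos": [-0.79,0.09,0.2],"hand": 1}
    - {"dr": [0,0,0.48],"delta_pos": [-0.78,0.15,0.2],"hand": 1}
    - {"dr": [0,0,0.48],"delta_pos": [-0.77,0.22,0.2],"hand": 1}
    - {"dr": [0,0,0.48],"delta_pos": [-0.75,0.28,0.2],"hand": 1}

```text
time_s: 2.0
eef_pos: [471.1, 287.0, 150.1]
ee_rot: [0.0, 0.521, 0.854, 0.002]
force: [-0.2, 0.9, -0.6]
grip_width: 1.001
```

```bash
python3 - <<'E'
from h import *
plan([466,293.5,100],28.4,2)
p,d=capture("wrist"); cv2.imwrite("pics/w1.png",p[:,:,::-1])
p,d=capture("top"); cv2.imwrite("pics/t1.png",cv2.resize(p[150:310,190:400,::-1],None,fx=3.5,fy=3.5))
E
```

```text
t 2.0 pos [471.1433 287.0456 150.0524] jaw 27.265505696575513 force [-0.1605  0.9268 -0.5736] grip 1.0011928068647022 drot [ 0.1954 -0.0726 -1.1344] dpos [ -5.1433   6.4544 -50.0524]
  dr [ 0.01  -0.004 -0.057] dp [ 0.08  -0.018  0.501]
  dr [ 0.01  -0.004 -0.057] dp [ 0.081 -0.016  0.501]
```

View pics/w1.png

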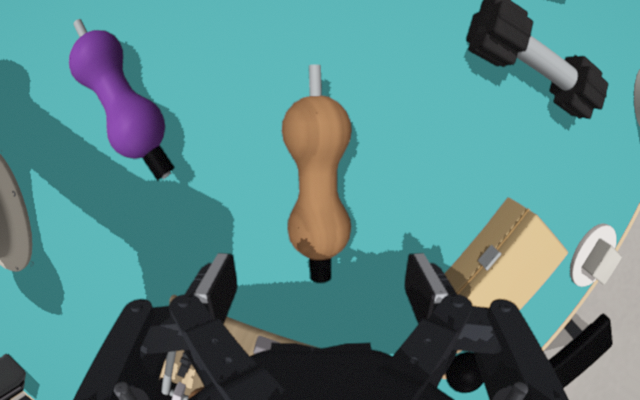

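View pics/t1.png

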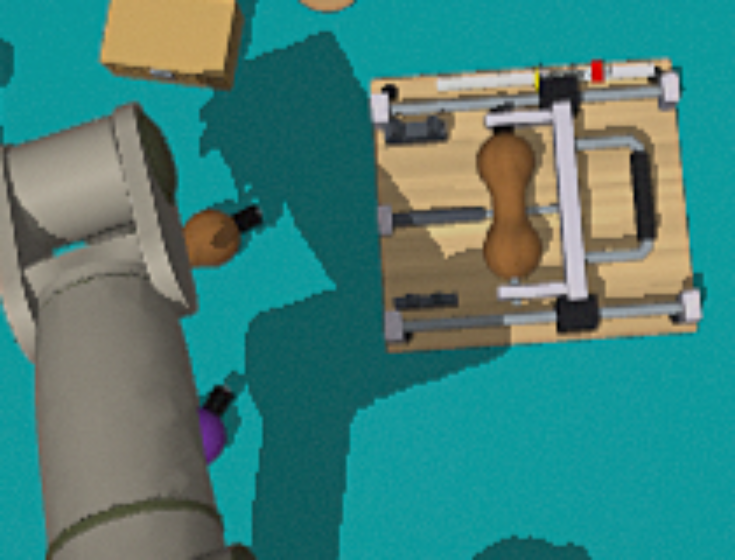

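```bash
cat >> h.py <<'E'
def wplane(cal,uv,z):
    K,T=cal["camera_matrix"],cal["T"]; uv=np.atleast_2d(np.asarray(uv,float))-K[:2,2]
    r=np.linalg.norm(uv,axis=1); th=r/K[0,0]
    D=np.c_[uv/r[:,None]*np.sin(th)[:,None],np.cos(th)]@T[:3,:3].T
    return T[:3,3]+D*((z-T[2,3])/D[:,2])[:,None]
E
python3 - <<'E'
from h import *
c=get_calibration("wrist")
# axis points: pin end, pin root, bush mid end
P=wplane(c,[[315.5,65],[316,95],[320,259],[320,281],[316.5,130],[319,226]],30);print(P)
a=P[3]-P[0]; print(np.linalg.norm(a),np.degrees(np.arctan2(a[1],a[0])),(P[3]+P[0])/2,(P[1]+P[2])/2,(P[4]+P[5])/2, np.linalg.norm(P[4]-P[5]))
E
```

```text
[[418.5348 380.7752  30.    ]
 [430.4396 358.3434  30.    ]
 [502.6589 224.2553  30.    ]
 [514.3976 201.2614  30.    ]
 [444.246  332.1395  30.    ]
 [485.8981 255.056   30.    ]]
203.50640987909708 -61.89719921658428 [466.4662 291.0183  30.    ] [466.5492 291.2993  30.    ] [465.072  293.5977  30.    ] 87.61720784216443
```

servo_tool:
  motion:
    - {"dr": [0.01,0,-0.05],"delta_pos": [0.07,-0.01,0.8],"hand": 1}
    - {"dr": [0.01,0,-0.05],"delta_pos": [0.07,-0.01,0.8],"hand": 1}
    - {"dr": [0,0,0],"delta_pos": [0,0,0.1],"hand": 1}

```text
time_s: 2.48
eef_pos: [468.2, 292.4, 63.4]
ee_rot: [-0.0, 0.513, 0.858, 0.001]
force: [-0.2, -0.1, 0.4]
grip_width: 1.0
```

```bash
python3 - <<'E'
from h import *
plan([466.3,292,9],28.2,2)
E
```

```text
t 2.475 pos [468.18   292.3537  63.4056] jaw 28.225435779248613 force [-0.2283 -0.1372  0.369 ] grip 0.9996914280387509 drot [ 0.0497 -0.0486  0.0255] dpos [ -1.88    -0.3537 -54.4056]
  dr [ 0.002 -0.002  0.001] dp [ 0.005 -0.019  0.544]
  dr [ 0.002 -0.002  0.001] dp [ 0.006 -0.018  0.544]
```

servo_tool:
  motion:
    - {"dr": [0,0,0],"delta_pos": [0,-0.02,0.5],"hand": 1}
    - {"dr": [0,0,0],"delta_pos": [0,-0.02,0.5],"hand": 1}
    - {"dr": [0,0,0],"delta_pos": [0,0,0.06],"hand": 1}
    - {"dr": [0,0,0],"delta_pos": [0,0,0],"hand": 0.5}
    - {"dr": [0,0,0],"delta_pos": [0,0,0],"hand": 0.3}
    - {"dr": [0,0,0],"delta_pos": [0,0,0],"hand": 0.1}
    - {"dr": [0,0,0],"delta_pos": [0,0,0],"hand": 0.1}
    - {"dr": [0,0,0],"delta_pos": [0,0,0],"hand": 0.1}
  squeeze: 50

```text
time_s: 3.48
eef_pos: [469.8, 294.2, 17.7]
ee_rot: [0.004, 0.512, 0.859, 0.005]
force: [0.4, -0.9, -1.6]
grip_width: 0.376
```

```bash
python3 - <<'E'
from h import *
plan([466.3,292,130],28.2,3)
p,d=capture("wrist"); cv2.imwrite("pics/w2.png",p[:,:,::-1])
E
```

```text
t 3.475 pos [469.8218 294.1664  17.694 ] jaw 28.37043263447692 force [ 0.4148 -0.94   -1.6364] grip 0.37641221282659015 drot [0.7158 0.0399 0.1702] dpos [ -3.5218  -2.1664 112.306 ]
  dr [0.024 0.001 0.006] dp [-0.002 -0.018 -0.749]
  dr [0.024 0.001 0.006] dp [-0.002 -0.021 -0.749]
  dr [0.024 0.001 0.006] dp [-0.002 -0.024 -0.749]
```

View pics/w2.png

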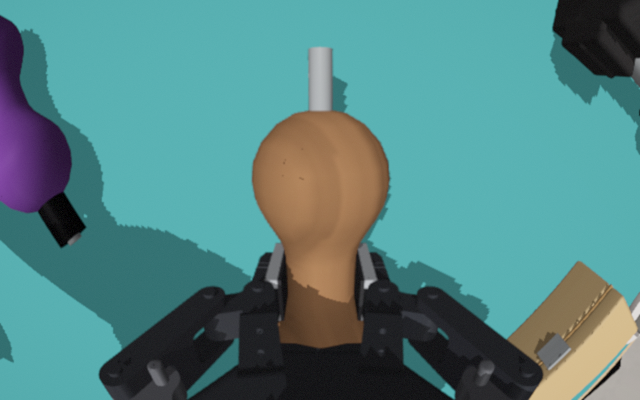

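servo_tool:
  motion:
    - {"dr": [0.03,0,0],"delta_pos": [0,-0.03,0],"hand": 0.6}
    - {"dr": [0.03,0,0],"delta_pos": [0,-0.03,0.1],"hand": 0.6}
    - {"dr": [0,0,0],"delta_pos": [0,0,0.12],"hand": 0.6}
    - {"dr": [0,0,0],"delta_pos": [0,0,0.05],"hand": 0.2}
    - {"dr": [0,0,0],"delta_pos": [0,0,0],"hand": 0.1}
    - {"dr": [0,0,0],"delta_pos": [0,0,0],"hand": 0.1}
  squeeze: 50

```text
time_s: 4.28
eef_pos: [468.0, 293.0, 3.7]
ee_rot: [0.001, 0.512, 0.859, 0.001]
force: [0.9, 0.1, -0.5]
grip_width: 0.382
```

```bash
python3 - <<'E'
from h import *
plan([466.3,292,130],28.2,3)
E
```

```text
t 4.275 pos [468.0324 292.9905   3.6898] jaw 28.364716717353925 force [ 0.886   0.0616 -0.4707] grip 0.3823365062052125 drot [0.2122 0.0568 0.1646] dpos [ -1.7324  -0.9905 126.3102]
  dr [0.007 0.002 0.005] dp [-0.001 -0.01  -0.842]
  dr [0.007 0.002 0.005] dp [-0.001 -0.011 -0.842]
  dr [0.007 0.002 0.005] dp [-0.001 -0.012 -0.842]
```

servo_tool:
  motion:
    - {"dr": [0,0,0],"delta_pos": [0,0,-0.5],"hand": 0.1}
    - {"dr": [0,0,0],"delta_pos": [0,0,-0.9],"hand": 0.1}
    - {"dr": [0,0,0],"delta_pos": [0,0,-0.9],"hand": 0.1}
    - {"dr": [0,0,0],"delta_pos": [0,0,-0.8],"hand": 0.1}

```text
time_s: 4.78
eef_pos: [464.1, 291.5, 157.9]
ee_rot: [-0.003, 0.512, 0.859, -0.004]
force: [0.6, 0.3, -2.4]
grip_width: 0.384
```

```bash
python3 - <<'E'
from h import *
p,d=capture("wrist"); cv2.imwrite("pics/w3.png",p[:,:,::-1])
plan([630,40,175],94,10)
E
```

```text
t 4.825 pos [466.0728 292.3024 163.2887] jaw 28.374312416541734 force [1.9077 1.471  3.7189] grip 0.3813859492915115 drot [ -0.1404  -0.0628 -65.6256] dpos [ 163.9272 -252.3024   11.7113]
  dr [-0.001 -0.001 -0.656] dp [-0.6    0.049 -0.023]
  dr [-0.001 -0.001 -0.656] dp [-0.601 -0.02  -0.023]
  dr [-0.001 -0.001 -0.656] dp [-0.595 -0.089 -0.023]
  dr [-0.001 -0.001 -0.656] dp [-0.581 -0.156 -0.023]
  dr [-0.001 -0.001 -0.656] dp [-0.559 -0.222 -0.023]
  dr [-0.001 -0.001 -0.656] dp [-0.53  -0.284 -0.023]
  dr [-0.001 -0.001 -0.656] dp [-0.495 -0.343 -0.023]
  dr [-0.001 -0.001 -0.656] dp [-0.452 -0.397 -0.023]
  dr [-0.001 -0.001 -0.656] dp [-0.404 -0.446 -0.023]
  dr [-0.001 -0.001 -0.656] dp [-0.35  -0.489 -0.023]
```

View pics/w3.png

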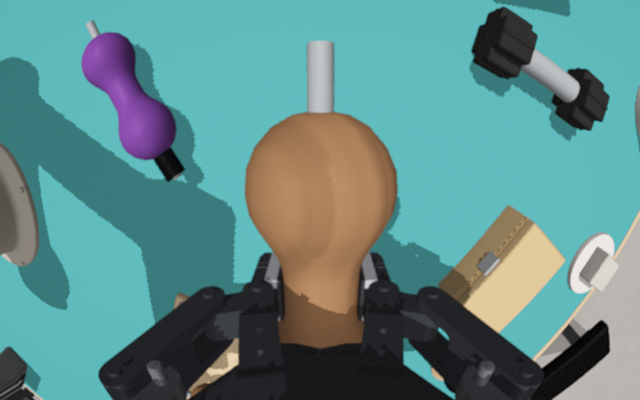

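servo_tool:
  motion:
    - {"dr": [0,0,-0.66],"delta_pos": [-0.6,0.05,-0.02],"hand": 0.1}
    - {"dr": [0,0,-0.66],"delta_pos": [-0.6,-0.02,-0.02],"hand": 0.1}
    - {"dr": [0,0,-0.66],"delta_pos": [-0.6,-0.09,-0.02],"hand": 0.1}
    - {"dr": [0,0,-0.66],"delta_pos": [-0.58,-0.16,-0.02],"hand": 0.1}
    - {"dr": [0,0,-0.66],"delta_pos": [-0.56,-0.22,-0.02],"hand": 0.1}
    - {"dr": [0,0,-0.66],"delta_pos": [-0.53,-0.28,-0.02],"hand": 0.1}
    - {"dr": [0,0,-0.66],"delta_pos": [-0.5,-0.34,-0.02],"hand": 0.1}
    - {"dr": [0,0,-0.66],"delta_pos": [-0.45,-0.4,-0.02],"hand": 0.1}
    - {"dr": [0,0,-0.66],"delta_pos": [-0.4,-0.45,-0.02],"hand": 0.1}
    - {"dr": [0,0,-0.6],"delta_pos": [-0.35,-0.49,-0.02],"hand": 0.1}
    - {"dr": [0,0,0],"delta_pos": [0,0,0],"hand": 0.1}

```text
time_s: 6.2
eef_pos: [634.2, 34.8, 164.6]
ee_rot: [-0.011, -0.053, 0.999, -0.0]
force: [-0.9, 0.3, -3.0]
grip_width: 0.386
```

```bash
python3 - <<'E'
from h import *
c=get_calibration("wrist")
p,d=capture("wrist"); cv2.imwrite("pics/w4.png",p[:,:,::-1]); np.savez("w4.npz",p=p,d=d,T=c["T"])
cv2.imwrite("pics/w4c.png",cv2.resize(p[0:330,100:540,::-1],None,fx=1.8,fy=1.8))
plan([508,40,130],94,6)
E
```

```text
t 6.25 pos [633.6411  35.8957 164.5943] jaw 96.03205889202927 force [ 0.446  -0.0556 -3.3641] grip 0.3803348787354001 drot [ 0.0135 -1.2594  2.0324] dpos [-125.6411    4.1043  -34.5943]
  dr [ 0.    -0.021  0.034] dp [0.412 0.058 0.124]
  dr [ 0.    -0.021  0.034] dp [0.413 0.055 0.123]
  dr [ 0.    -0.021  0.034] dp [0.414 0.053 0.121]
  dr [ 0.    -0.021  0.034] dp [0.415 0.05  0.12 ]
  dr [ 0.    -0.021  0.034] dp [0.415 0.048 0.118]
  dr [ 0.    -0.021  0.034] dp [0.416 0.045 0.117]
```

View pics/w4c.png

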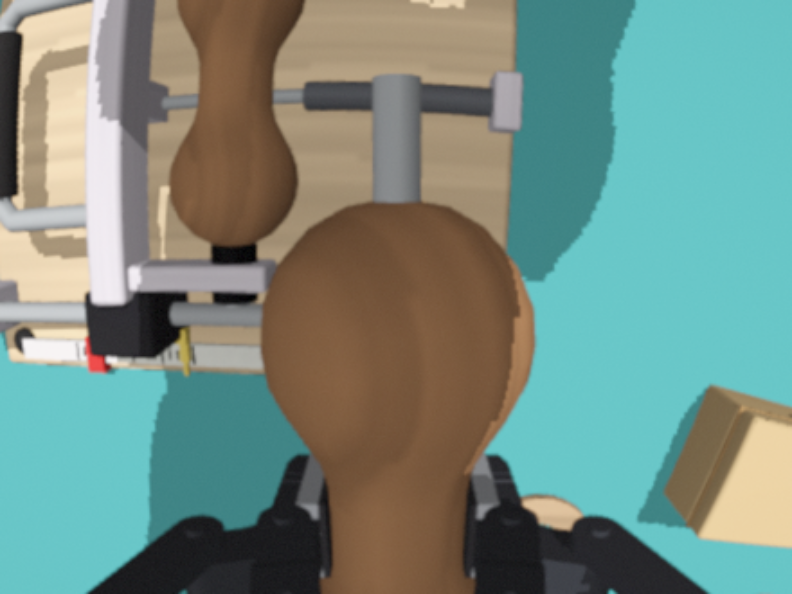

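servo_tool:
  motion:
    - {"dr": [0,-0.06,0.1],"delta_pos": [0.4,0.7,-0.4],"hand": 0.1}
    - {"dr": [0,-0.06,0.1],"delta_pos": [0.5,0.7,-0.4],"hand": 0.1}
    - {"dr": [0,0,0],"delta_pos": [0.5,0.6,-0.4],"hand": 0.1}
    - {"dr": [0,0,0],"delta_pos": [0,0,0],"hand": 0.1}
    - {"dr": [0,0,0],"delta_pos": [0,0,0],"hand": 0.1}

```text
time_s: 6.88
eef_pos: [549.6, 135.5, 224.4]
ee_rot: [-0.004, -0.033, 0.999, 0.001]
force: [0.2, -0.0, -3.8]
grip_width: 0.386
```

```bash
python3 - <<'E'
from h import *
c=get_calibration("wrist")
p,d=capture("wrist"); cv2.imwrite("pics/w5.png",p[:,:,::-1]); np.savez("w5.npz",p=p,d=d,T=c["T"])
cv2.imwrite("pics/w5c.png",cv2.resize(p[0:330,0:400,::-1],None,fx=1.8,fy=1.8))
p,d=capture("top"); np.savez("top5.npz",p=p,d=d);cv2.imwrite("pics/t5.png",cv2.resize(p[155:260,285:400,::-1],None,fx=5,fy=5,interpolation=cv2.INTER_CUBIC))
plan([508,40,130],94,6)
E
```

```text
t 6.975 pos [550.0172 135.1101 224.3461] jaw 93.80050088309767 force [ 0.3579 -1.1395 -2.2381] grip 0.3871605837750543 drot [ 0.1225 -0.4214 -0.1991] dpos [-42.0172 -95.1101 -94.3461]
  dr [ 0.002 -0.007 -0.003] dp [ 0.158 -0.308  0.315]
  dr [ 0.002 -0.007 -0.003] dp [ 0.159 -0.308  0.315]
  dr [ 0.002 -0.007 -0.003] dp [ 0.16  -0.307  0.315]
  dr [ 0.002 -0.007 -0.003] dp [ 0.16  -0.307  0.315]
  dr [ 0.002 -0.007 -0.003] dp [ 0.161 -0.307  0.315]
  dr [ 0.002 -0.007 -0.003] dp [ 0.161 -0.307  0.315]
```

View pics/w5c.png

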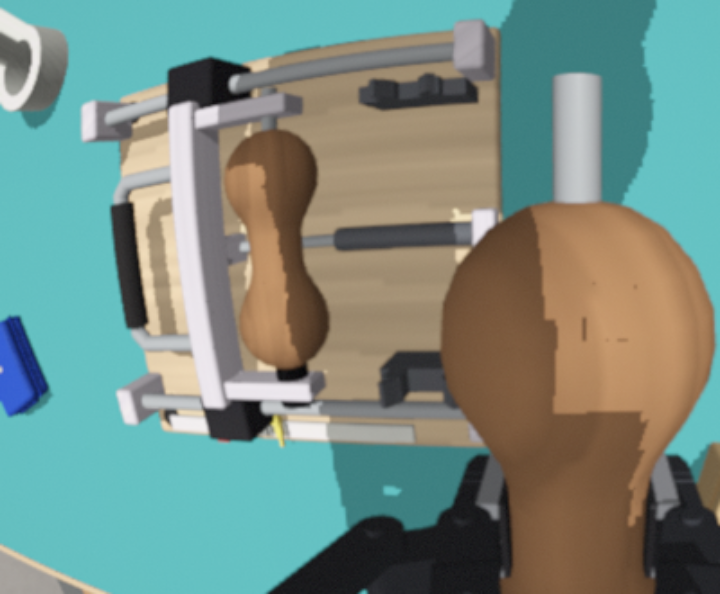

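View pics/t5.png

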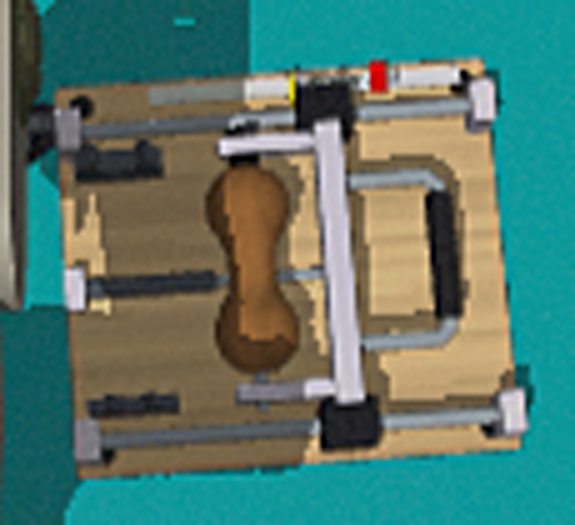

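```bash
python3 - <<'E'
from h import *
from scipy.optimize import least_squares
cw=dict(camera_matrix=get_calibration("wrist")["camera_matrix"],T=np.load("w5.npz")["T"]); ct=get_calibration("top")
ft=[((248,207),45,20,60),((257,331),-45,20,60),((438,192),45,-115,60),((450,318),-45,-115,60),((55,88),155,155,12),((480,62),155,-165,12),((78,478),-135,155,12),((522,448),-135,-165,12)]
fw=[((271,174),-45,20,60),((285,323),45,20,60),((121,205),-45,-115,60),((137,327),45,-115,60),((497,28),-135,155,12),((163,431),155,-165,12),((120,96),-135,-165,12)]
def build(fs,fun,sc,off):
    return [(fun([np.array(f[0])/sc+off-.4],f[3])[0,:2],np.array(f[1:3])) for f in fs]
A=build(ft,lambda u,z:onplane(ct,u,z),5,np.array([285,155]))
B=build(fw,lambda u,z:wplane(cw,u,z),1.8,np.array([0,0]))
def fit(L):
    W=np.array([l[0] for l in L]);M=np.array([l[1] for l in L])
    def r(v):
        c,s=np.cos(v[2]),np.sin(v[2]); return (M@np.array([[c,s],[-s,c]])+v[:2]-W).ravel()
    o=least_squares(r,[516,-70,.07],loss="soft_l1",f_scale=2); v=o.x
    c,s=np.cos(v[2]),np.sin(v[2]); R=np.array([[c,-s],[s,c]])
    print(v,"saddle",R@[0,110]+v[:2],"wide",R@[88,110]+v[:2],"narrow",R@[-88,110]+v[:2]);print((r(v).reshape(-1,2)).round(1).tolist())
fit(A);fit(B);fit(A+B)
# roller in hand: pin end crop (578,73), root(578,203)
s=ctrl.sense(); z=s["eef_pos"][2]+26.3; P=wplane(cw,np.array([[578,74],[578,203]])/1.8-.4,z)[:,:2]
q=s["ee_rot"]; R=Rn.from_quat([q[1],q[2],q[3],q[0]]).as_matrix()
print("in tool:",(np.c_[P,[z,z]]-s["eef_pos"])@R)
E
```

```text
[516.869  -70.2821   0.0702] saddle [509.15    39.4468] wide [596.933  45.622] narrow [421.3669  33.2715]
[[0.4, 0.4], [-0.8, -0.0], [-0.8, 0.0], [-0.5, 0.2], [0.6, 1.3], [4.0, -3.4], [-0.8, 1.0], [-0.0, -0.9]]
[515.6746 -69.2609   0.0655] saddle [508.4777  40.5035] wide [596.2891  46.261 ] narrow [420.6662  34.746 ]
[[2.3, 0.5], [-0.5, -0.0], [-1.5, 0.6], [-0.4, 0.7], [-1.7, 2.3], [2.2, -2.4], [0.4, -2.9]]
[516.2992 -69.8459   0.0678] saddle [508.8418  39.901 ] wide [596.6393  45.867 ] narrow [421.0443  33.9351]
[[-0.1, 0.7], [-1.4, 0.5], [-1.6, 0.4], [-1.4, 0.7], [0.5, 1.4], [3.0, -3.4], [-1.1, 1.8], [-1.0, -0.2], [2.9, -0.2], [0.0, -0.5], [-0.6, -0.1], [0.5, 0.2], [-1.4, 1.4], [3.2, -2.6], [1.4, -3.7]]
in tool: [[104.0078   0.9732 -25.5334]
 [ 76.8435   0.9698 -25.7333]]
```

servo_tool:
  motion:
    - {"dr": [0,-0.01,0],"delta_pos": [0.16,-0.4,0.15],"hand": 0.1}
    - {"dr": [0,-0.01,0],"delta_pos": [0.16,-0.4,0.2],"hand": 0.1}
    - {"dr": [0,-0.01,0],"delta_pos": [0.16,-0.4,0.4],"hand": 0.1}
    - {"dr": [0,-0.01,0],"delta_pos": [0.16,-0.4,0.5],"hand": 0.1}
    - {"dr": [0,0,0],"delta_pos": [0.14,-0.3,0.5],"hand": 0.1}
    - {"dr": [0,0,0],"delta_pos": [0,0,0.5],"hand": 0.1}
    - {"dr": [0,0,0],"delta_pos": [0,0,0],"hand": 0.1}

```text
time_s: 7.85
eef_pos: [516.4, 30.8, 104.3]
ee_rot: [-0.003, -0.029, 1.0, 0.001]
force: [0.1, -0.3, -1.9]
grip_width: 0.381
```

```bash
python3 - <<'E'
from h import *
p,d=capture("wrist"); cv2.imwrite("pics/w6.png",p[:,:,::-1])
plan([510.3,40,80],93.9,2)
p,d=capture("scene"); cv2.imwrite("pics/s6.png",cv2.resize(p[140:280,225:445,::-1],None,fx=3.6,fy=3.6,interpolation=cv2.INTER_CUBIC))
E
```

```text
t 7.9 pos [517.1578  30.785  105.5274] jaw 93.33985405063714 force [ 0.327   0.7052 -2.5009] grip 0.38771060792220374 drot [ 0.1362 -0.226  -0.5599] dpos [ -6.8578   9.215  -25.5274]
  dr [ 0.007 -0.011 -0.028] dp [0.062 0.095 0.256]
  dr [ 0.007 -0.011 -0.028] dp [0.062 0.096 0.256]
```

View pics/w6.png

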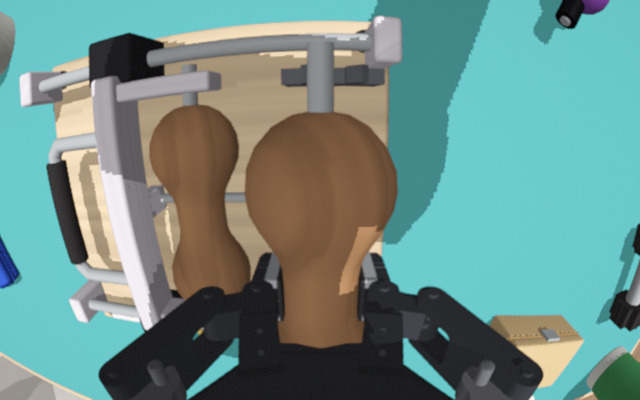

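View pics/s6.png

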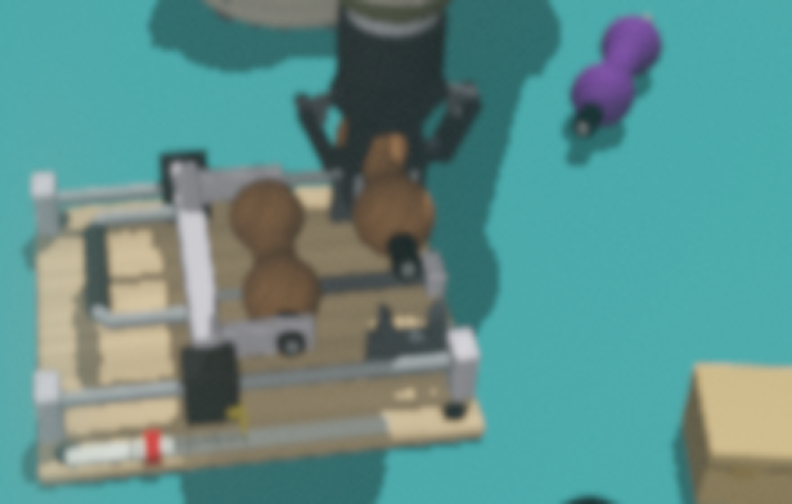

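servo_tool:
  motion:
    - {"dr": [0,-0.02,-0.05],"delta_pos": [0.13,0.19,0],"hand": 0.1}
    - {"dr": [0,0,0],"delta_pos": [0,0,0],"hand": 0.1}
    - {"dr": [0,0,0],"delta_pos": [0,0,0],"hand": 0.1}

```text
time_s: 8.32
eef_pos: [511.2, 41.1, 108.7]
ee_rot: [0.003, -0.034, 0.999, 0.001]
force: [-0.8, -0.7, -1.9]
grip_width: 0.385
```

```bash
python3 - <<'E'
from h import *
plan([510.3,40,60],93.9,2)
c=get_calibration("wrist"); p,d=capture("wrist"); cv2.imwrite("pics/w7.png",cv2.resize(p[20:180,220:440,::-1],None,fx=3.6,fy=3.6))
print(c["T"])
# expected pixel of narrow notch lips tops (z=76), plate center y +-14
E
```

```text
t 8.325 pos [511.2339  41.0717 108.6897] jaw 93.95008746147406 force [-0.7677 -0.7109 -1.8828] grip 0.3852605456359541 drot [0.0685 0.3208 0.0499] dpos [ -0.9339  -1.0717 -48.6897]
  dr [0.003 0.016 0.002] dp [ 0.013 -0.011  0.487]
  dr [0.003 0.016 0.002] dp [ 0.011 -0.01   0.487]
[[ -0.0681   0.9442   0.3223 428.1019]
 [  0.9977   0.0637   0.0243  35.4603]
 [  0.0025   0.3233  -0.9463 250.1667]
 [  0.       0.       0.       1.    ]]
```

View pics/w7.png

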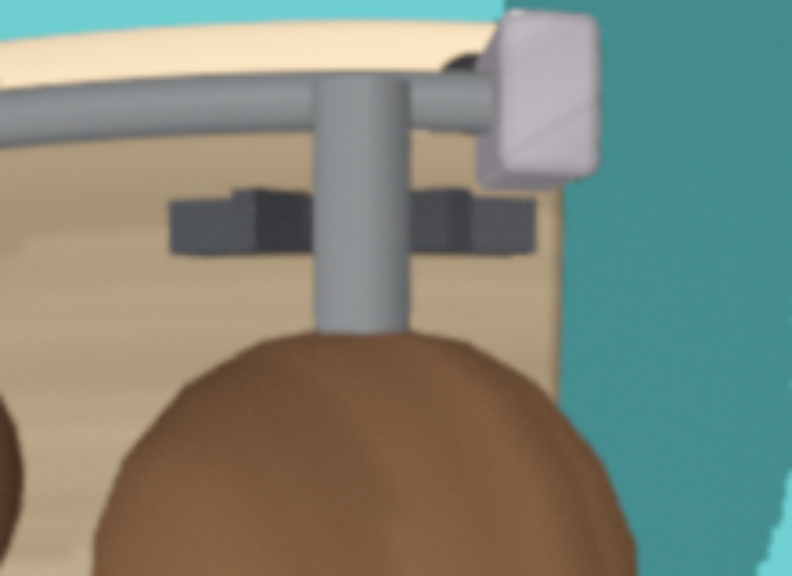

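servo_tool:
  motion:
    - {"dr": [0,0.02,0],"delta_pos": [0.01,-0.01,0.45],"hand": 0.1}
    - {"dr": [0,0.01,0],"delta_pos": [0.01,-0.01,0.4],"hand": 0.1}
    - {"dr": [0,0,0],"delta_pos": [0,0,0],"hand": 0.1}

```text
time_s: 8.75
eef_pos: [511.2, 39.9, 66.1]
ee_rot: [0.001, -0.034, 0.999, 0.0]
force: [-0.2, -0.2, -2.7]
grip_width: 0.38
```

```bash
python3 - <<'E'
from h import *
plan([510.3,40,34],93.9,2)
p,d=capture("scene"); cv2.imwrite("pics/s8.png",cv2.resize(p[170:260,290:380,::-1],None,fx=6,fy=6,interpolation=cv2.INTER_CUBIC))
p,d=capture("wrist"); cv2.imwrite("pics/w8.png",cv2.resize(p[20:180,220:440,::-1],None,fx=2.6,fy=2.6))
E
```

```text
t 8.75 pos [511.2278  39.9359  66.082 ] jaw 93.95382776216576 force [-0.1845 -0.2495 -2.739 ] grip 0.37987727554236794 drot [0.0424 0.1278 0.0538] dpos [ -0.9278   0.0641 -32.082 ]
  dr [0.002 0.006 0.003] dp [0.01  0.001 0.321]
  dr [0.002 0.006 0.003] dp [0.01  0.001 0.321]
```

View pics/s8.png

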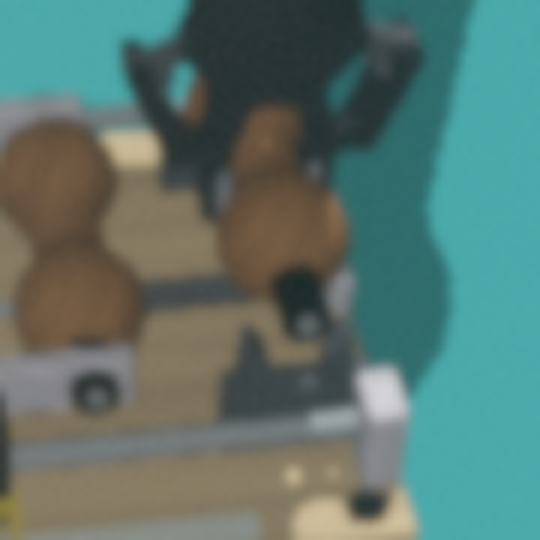

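View pics/w8.png

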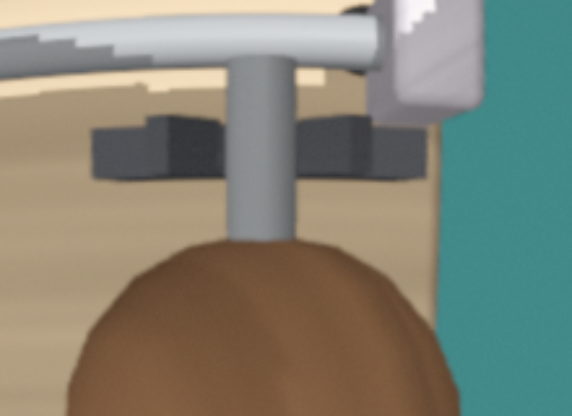

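servo_tool:
  motion:
    - {"dr": [0,0,0],"delta_pos": [0.01,0,0.25],"hand": 0.1}
    - {"dr": [0,0,0],"delta_pos": [0,0,0.12],"hand": 0.1}
    - {"dr": [0,0,0],"delta_pos": [0,0,0],"hand": 0.1}

```text
time_s: 9.22
eef_pos: [512.5, 39.7, 49.1]
ee_rot: [0.004, -0.035, 0.999, -0.0]
force: [0.5, 1.3, -2.9]
grip_width: 0.384
```

```bash
python3 - <<'E'
from h import *
plan([510.3,40,34],93.9,2)
p,d=capture("scene"); cv2.imwrite("pics/s9.png",cv2.resize(p[170:260,290:380,::-1],None,fx=6,fy=6,interpolation=cv2.INTER_CUBIC))
E
```

```text
t 9.225 pos [512.4561  39.721   49.0723] jaw 93.95792283137762 force [ 0.548   1.3385 -2.8939] grip 0.3840735782339845 drot [-0.0239  0.4263  0.058 ] dpos [ -2.1561   0.279  -15.0723]
  dr [-0.001  0.021  0.003] dp [0.022 0.004 0.151]
  dr [-0.001  0.021  0.003] dp [0.022 0.004 0.151]
```

View pics/s9.png

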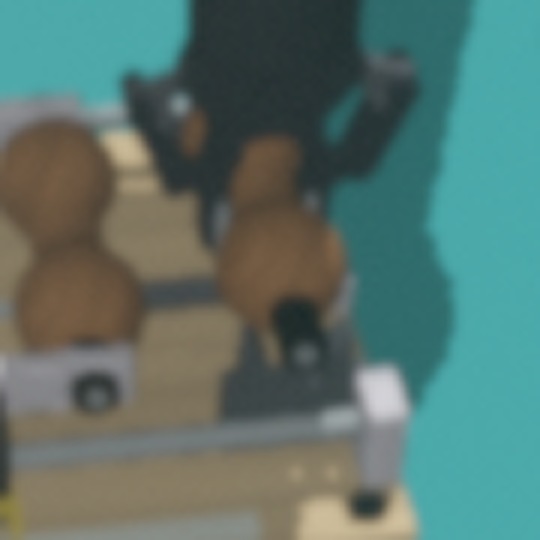

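servo_tool:
  motion:
    - {"dr": [0,0.03,0],"delta_pos": [0.04,0,0.18],"hand": 0.1}
    - {"dr": [0,0.02,0],"delta_pos": [0,0,0.08],"hand": 0.1}
    - {"dr": [0,0,0],"delta_pos": [0,0,0.03],"hand": 0.1}
    - {"dr": [0,0,0],"delta_pos": [0,0,0],"hand": 0.1}

```text
time_s: 9.78
eef_pos: [510.7, 39.6, 33.9]
ee_rot: [-0.001, -0.035, 0.999, -0.0]
force: [-0.3, 0.8, -3.2]
grip_width: 0.384
```

```bash
python3 - <<'E'
from h import *
plan([510.3,40,34],93.9,1)
p,d=capture("scene"); cv2.imwrite("pics/s10.png",cv2.resize(p[170:260,290:380,::-1],None,fx=6,fy=6,interpolation=cv2.INTER_CUBIC))
p,d=capture("wrist"); cv2.imwrite("pics/w10.png",p[:,:,::-1])
E
```

```text
t 9.775 pos [510.6804  39.5667  33.9327] jaw 93.95955194272813 force [-0.2897  0.8373 -3.2072] grip 0.3843353569032295 drot [-0.0318 -0.0676  0.0595] dpos [-0.3804  0.4333  0.0673]
  dr [-0.003 -0.007  0.006] dp [ 0.007  0.009 -0.001]
```

View pics/s10.png

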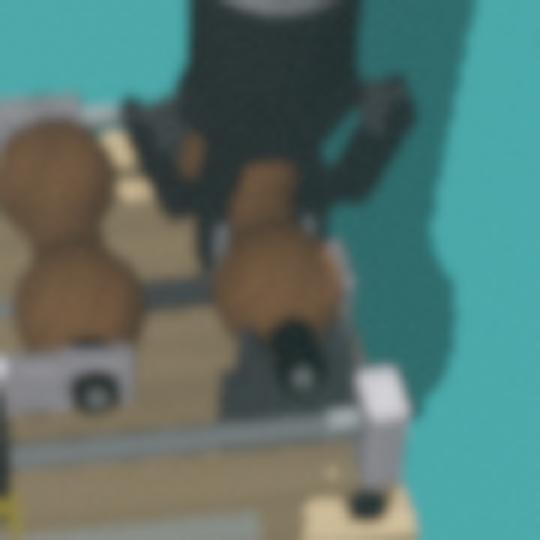

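View pics/w10.png

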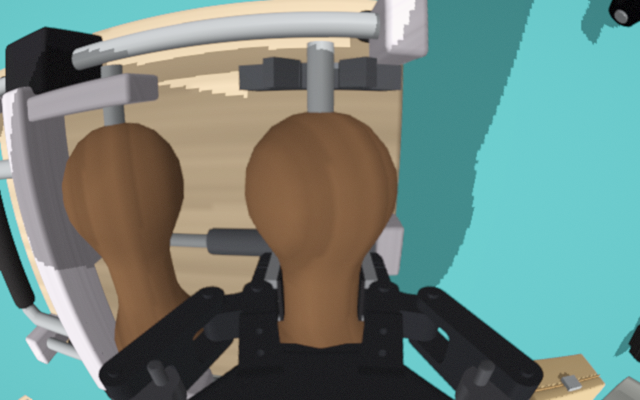

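servo_tool:
  motion:
    - {"dr": [0,0,0],"delta_pos": [0,0,0.03],"hand": 0.1}
    - {"dr": [0,0,0],"delta_pos": [0,0,0.03],"hand": 0.1}
    - {"dr": [0,0,0],"delta_pos": [0,0,0],"hand": 0.1}

```text
time_s: 10.25
eef_pos: [511.2, 39.5, 34.0]
ee_rot: [0.0, -0.035, 0.999, -0.001]
force: [0.3, 0.0, -1.9]
grip_width: 0.383
```

servo_tool:
  motion:
    - {"dr": [0,0,0],"delta_pos": [0,0,0.06],"hand": 0.1}
    - {"dr": [0,0,0],"delta_pos": [0,0,0.05],"hand": 0.1}

```text
time_s: 10.5
eef_pos: [511.5, 39.5, 33.3]
ee_rot: [0.001, -0.035, 0.999, -0.001]
force: [-17.3, 0.2, 36.0]
grip_width: 0.382
```

servo_tool:
  motion:
    - {"dr": [0,0,0],"delta_pos": [0,0,-0.03],"hand": 0.45}
    - {"dr": [0,0,0],"delta_pos": [0,0,0],"hand": 0.6}
    - {"dr": [0,0,0],"delta_pos": [0,0,0],"hand": 0.6}

```text
time_s: 10.88
eef_pos: [512.4, 39.4, 35.6]
ee_rot: [0.002, -0.035, 0.999, -0.001]
force: [0.5, -0.1, -0.2]
grip_width: 0.604
```

```bash
python3 - <<'E'
from h import *
plan([510.3,40,130],93.9,1)
p,d=capture("wrist"); cv2.imwrite("pics/w11.png",p[:,:,::-1])
E
```

```text
t 10.875 pos [512.3707  39.3794  35.5615] jaw 94.02805662547031 force [ 0.5237 -0.1058 -0.2219] grip 0.6042586645481206 drot [-0.1546  0.238   0.1284] dpos [-2.0707  0.6206 94.4385]
  dr [-0.015  0.024  0.013] dp [ 0.033  0.01  -1.889]
```

View pics/w11.png

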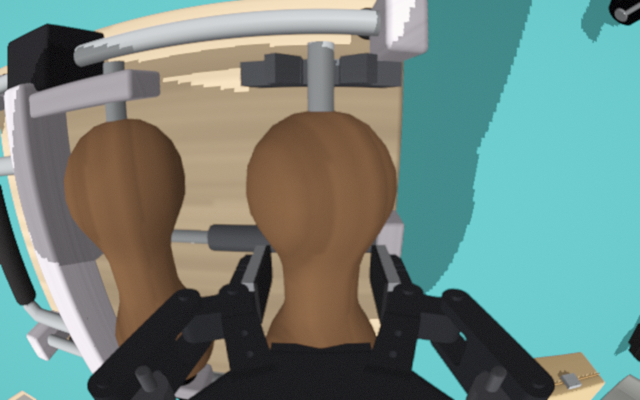

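servo_tool:
  motion:
    - {"dr": [0,0,0],"delta_pos": [0.03,0,-0.4],"hand": 0.6}
    - {"dr": [0,0,0],"delta_pos": [0,0,-0.8],"hand": 0.6}
    - {"dr": [0,0,0],"delta_pos": [0,0,-0.9],"hand": 0.6}
    - {"dr": [0,0,0],"delta_pos": [0,-0.2,-0.3],"hand": 0.6}
    - {"dr": [0,0,0],"delta_pos": [-0.05,-0.8,0],"hand": 0.6}
    - {"dr": [0,0,0],"delta_pos": [-0.05,-0.9,0],"hand": 0.6}
    - {"dr": [0,0,0],"delta_pos": [-0.05,-0.9,0],"hand": 0.6}
    - {"dr": [0,0,0],"delta_pos": [-0.05,-0.9,0],"hand": 0.6}
    - {"dr": [0,0,0],"delta_pos": [0,-0.4,0],"hand": 0.6}
    - {"dr": [0,0,0],"delta_pos": [0,0,0],"hand": 0.6}

```text
time_s: 12.18
eef_pos: [535.1, -169.4, 157.4]
ee_rot: [0.001, -0.036, 0.999, -0.001]
force: [0.2, -0.0, 0.5]
grip_width: 0.6
```

```bash
python3 - <<'E'
from h import *
plan([524.1,-184.6,90],93.9,2)
c=get_calibration("wrist")
p,d=capture("wrist"); cv2.imwrite("pics/w12.png",p[:,:,::-1]); np.savez("w12.npz",p=p,d=d,T=c["T"])
p,d=capture("top"); np.savez("top12.npz",p=p,d=d);cv2.imwrite("pics/t12.png",cv2.resize(p[155:260,285:400,::-1],None,fx=5,fy=5,interpolation=cv2.INTER_CUBIC))
p,d=capture("scene"); np.savez("scene12.npz",p=p,d=d);cv2.imwrite("pics/s12.png",cv2.resize(p[170:280,225:375,::-1],None,fx=5,fy=5,interpolation=cv2.INTER_CUBIC))
E
```

```text
t 12.175 pos [ 535.1099 -169.3516  157.3753] jaw 94.12213771766318 force [ 0.2385 -0.0136  0.5214] grip 0.6000919585360531 drot [-0.0681  0.0704  0.2222] dpos [-11.0099 -15.2484 -67.3753]
  dr [-0.003  0.004  0.011] dp [ 0.122 -0.143  0.674]
  dr [-0.003  0.004  0.011] dp [ 0.121 -0.144  0.674]
```

View pics/w12.png

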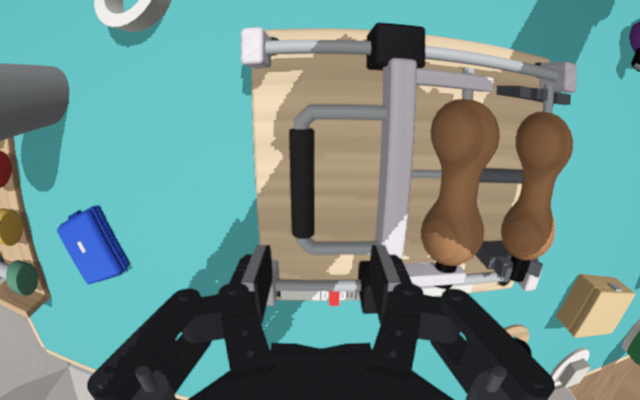

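View pics/t12.png

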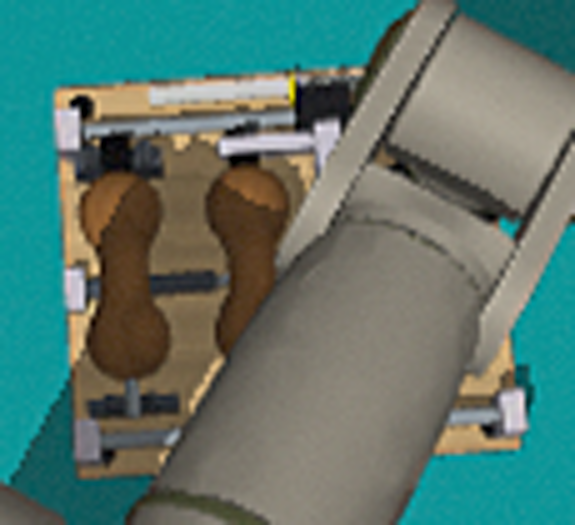

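View pics/s12.png

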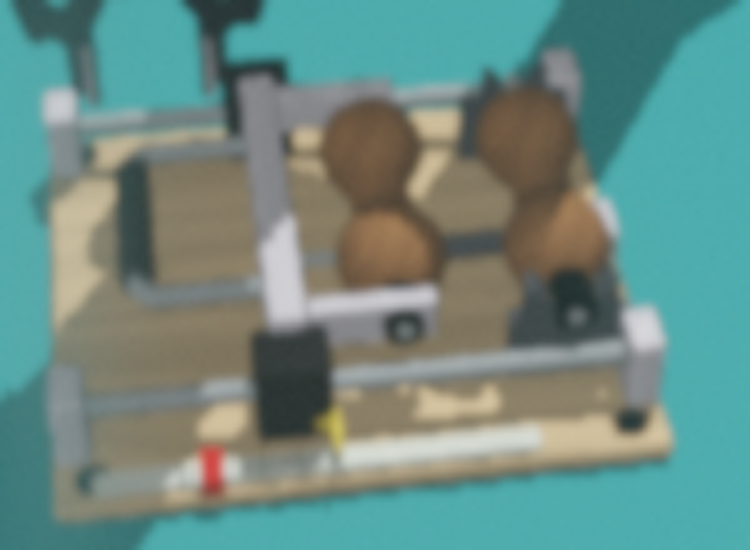

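```bash
python3 - <<'E'
from h import *
ct=get_calibration("top"); cs=get_calibration("scene")
cw=dict(camera_matrix=get_calibration("wrist")["camera_matrix"],T=np.load("w12.npz")["T"])
v=np.array([516.3,-69.85,.0678]); c,s=np.cos(v[2]),np.sin(v[2]); R=np.array([[c,-s],[s,c]])
L=lambda P:(P[:,:2]-v[:2])@R
H=wplane(cw,[[302,130],[303,237]],60); print("handle",H.round(1),L(H))
print("marker wrist",L(wplane(cw,[[334,298.5]],22)))
# centroids of red/yellow
def cen(p,box,col):
    x0,y0,x1,y1=box; q=p[y0:y1,x0:x1].astype(int); 
    m=(q[...,0]>130)&(q[...,2]<90)&((q[...,1]<90) if col=="r" else (q[...,1]>110)&(q[...,0]-q[...,2]>110))
    yy,xx=np.nonzero(m); print(col,len(xx),xx.min()+x0 if len(xx) else '',xx.max()+x0 if len(xx) else ''); return np.array([[xx.mean()+x0,yy.mean()+y0]])
pt=np.load("top0.npz")["p"]; ps=np.load("scene12.npz")["p"]; pw=np.load("w12.npz")["p"]
m=cen(pt,(350,160,370,185),"r"); print("marker top",m,L(onplane(ct,m,22)))
m=cen(pt,(335,160,350,180),"y"); print("pointer top",m,L(onplane(ct,m,28.5)))
m=cen(ps,(255,250,275,275),"r"); print("marker scene",m,L(onplane(cs,m,19)))
m=cen(ps,(283,245,300,268),"y"); print("pointer scene",m,L(onplane(cs,m,33)))
m=cen(pw,(320,285,345,310),"r"); print("marker wrist",m,L(wplane(cw,m,22)))
d=np.load("scene12.npz")["d"]
for n,(a,b) in {"new far":(525,135),"new near":(555,235),"old far":(370,145),"old near":(390,245)}.items():
    mk=np.zeros(d.shape,bool); u,w=int(225+a/5),int(170+b/5); mk[w-10:w+8,u-7:u+8]=1; print(n,np.percentile(pts(cs,d,mk)[:,2],[90,97,100]))
E
```

```text
handle [[ 480.  -187.1   60. ]
 [ 570.6 -181.4   60. ]] [[ -44.2045 -114.5644]
 [  46.6652 -115.0019]]
marker wrist [[142.0049 -84.6787]]
r 21 359 362
marker top [[360.2857 170.2857]] [[142.3046 -84.4671]]
y 6 343 343
pointer top [[343.  172.5]] [[136.6709 -20.1825]]
r 20 266 268
marker scene [[266.85 264.55]] [[147.2555 -86.3675]]
y 0  
pointer scene [[nan nan]] [[nan nan]]
r 105 330 338
marker wrist [[333.5429 297.9524]] [[141.2224 -85.2056]]
new far [88.8776 90.661  93.0505]
new near [89.1946 91.0832 92.6437]
old far [88.9033 90.7426 92.4756]
old near [89.1549 91.3939 92.6157]<stdin>:12: RuntimeWarning: Mean of empty slice.
  ret = ret.dtype.type(ret / rcount)
```

servo_tool:
  motion:
    - {"dr": [0,0,0.02],"delta_pos": [0.1,-0.15,0.4],"hand": 0.65}
    - {"dr": [0,0,0],"delta_pos": [0.06,-0.1,0.5],"hand": 0.65}
    - {"dr": [0,0,0],"delta_pos": [0,0,0.1],"hand": 0.65}
    - {"dr": [0,0,0],"delta_pos": [0,0,0],"hand": 0.65}

```text
time_s: 12.82
eef_pos: [529.1, -176.1, 108.2]
ee_rot: [0.002, -0.039, 0.999, -0.001]
force: [0.5, -0.0, 0.7]
grip_width: 0.653
```

```bash
python3 - <<'E'
from h import *
plan([525.3,-184.3,37],93.9,2)
p,d=capture("wrist"); cv2.imwrite("pics/w13.png",p[:,:,::-1])
E
```

```text
t 12.825 pos [ 529.1145 -176.125   108.2213] jaw 94.41400172376552 force [ 0.5118 -0.0337  0.7372] grip 0.6525038686620784 drot [-0.1017  0.1953  0.5142] dpos [ -3.8145  -8.175  -71.2213]
  dr [-0.005  0.01   0.026] dp [ 0.047 -0.077  0.712]
  dr [-0.005  0.01   0.026] dp [ 0.045 -0.078  0.712]
```

View pics/w13.png

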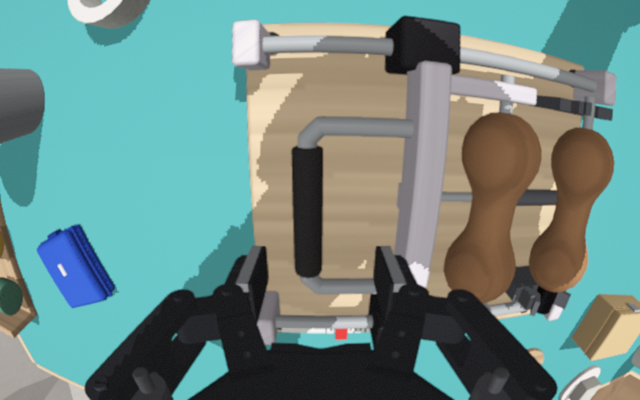

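Correct laterally, then descend.

servo_tool:
  motion:
    - {"dr": [0,0.01,0.05],"delta_pos": [0.08,-0.17,0.1],"hand": 0.65}
    - {"dr": [0,0,0],"delta_pos": [0,0,0.3],"hand": 0.65}
    - {"dr": [0,0,0],"delta_pos": [0,0,0.1],"hand": 0.65}

```text
time_s: 13.25
eef_pos: [526.3, -185.6, 83.3]
ee_rot: [0.002, -0.034, 0.999, -0.002]
force: [-0.7, 0.0, 0.6]
grip_width: 0.652
```

```bash
python3 - <<'E'
from h import *
plan([525.3,-184.3,37],93.9,2)
E
```

```text
t 13.25 pos [ 526.3491 -185.6411   83.3104] jaw 93.8956962828864 force [-0.6855  0.0208  0.6201] grip 0.6517820029844593 drot [-0.1953  0.2274 -0.0039] dpos [ -1.0491   1.3411 -46.3104]
  dr [-0.01   0.011 -0.   ] dp [0.011 0.016 0.463]
  dr [-0.01   0.011 -0.   ] dp [0.01  0.015 0.463]
```

servo_tool:
  motion:
    - {"dr": [0,0.01,0],"delta_pos": [0.01,0.02,0.45],"hand": 0.65}
    - {"dr": [-0.01,0.01,0],"delta_pos": [0.01,0.01,0.35],"hand": 0.65}
    - {"dr": [0,0,0],"delta_pos": [0,0,0.1],"hand": 0.65}
    - {"dr": [0,0,0],"delta_pos": [0,0,0],"hand": 0.65}

```text
time_s: 13.75
eef_pos: [525.5, -184.4, 36.1]
ee_rot: [0.0, -0.034, 0.999, -0.001]
force: [0.9, 0.2, 0.6]
grip_width: 0.65
```

```bash
python3 - <<'E'
from h import *
plan([525.3,-184.3,37],93.9,2)
p,d=capture("wrist"); cv2.imwrite("pics/w14.png",p[:,:,::-1])
E
```

```text
t 13.75 pos [ 525.5149 -184.4499   36.1384] jaw 93.8839296620901 force [0.8718 0.1664 0.5772] grip 0.6500768944854542 drot [-0.0807  0.0124 -0.0161] dpos [-0.2149  0.1499  0.8616]
  dr [-0.004  0.001 -0.001] dp [ 0.002  0.002 -0.009]
  dr [-0.004  0.001 -0.001] dp [ 0.002  0.002 -0.009]
```

View pics/w14.png

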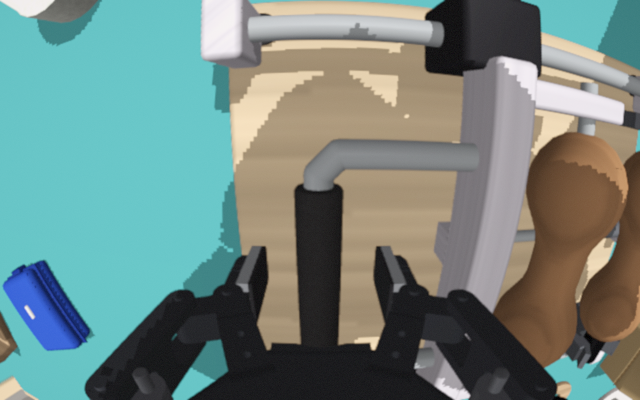

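Bar is centred between the pads (around pixel 320,270). Close.

servo_tool:
  motion:
    - {"dr": [0,0,0],"delta_pos": [0,0,0],"hand": 0.3}
    - {"dr": [0,0,0],"delta_pos": [0,0,0],"hand": 0}
    - {"dr": [0,0,0],"delta_pos": [0,0,0],"hand": 0}
    - {"dr": [0,0,0],"delta_pos": [0,0,0],"hand": 0}
    - {"dr": [0,0,0],"delta_pos": [0,0,0],"hand": 0}
  squeeze: 80

```text
time_s: 14.42
eef_pos: [526.2, -185.3, 37.7]
ee_rot: [0.001, -0.034, 0.999, -0.002]
force: [1.0, -1.4, -0.2]
grip_width: 0.21
```

servo_tool:
  motion:
    - {"dr": [0,0,0],"delta_pos": [0,-0.15,0],"hand": 0}
    - {"dr": [0,0,0],"delta_pos": [0,-0.2,0],"hand": 0}
    - {"dr": [0,0,0],"delta_pos": [0,-0.2,0],"hand": 0}
    - {"dr": [0,0,0],"delta_pos": [0,-0.2,0],"hand": 0}
    - {"dr": [0,0,0],"delta_pos": [0,-0.2,0],"hand": 0}
    - {"dr": [0,0,0],"delta_pos": [0,-0.1,0],"hand": 0}
    - {"dr": [0,0,0],"delta_pos": [0,0,0],"hand": 0}

```text
time_s: 15.3
eef_pos: [529.2, -228.9, 37.7]
ee_rot: [-0.001, -0.035, 0.999, 0.008]
force: [-1.7, 8.5, 2.7]
grip_width: 0.213
```

```bash
python3 - <<'E'
from h import *
a=.0678
T=np.array([526.2+64.8*np.sin(a),-185.3-64.8*np.cos(a),37])
plan(T,93.9,1)
p,d=capture("scene"); cv2.imwrite("pics/s15.png",cv2.resize(p[170:280,225:375,::-1],None,fx=5,fy=5,interpolation=cv2.INTER_CUBIC))
p,d=capture("top"); cv2.imwrite("pics/t15.png",cv2.resize(p[155:260,285:400,::-1],None,fx=5,fy=5,interpolation=cv2.INTER_CUBIC))
E
```

```text
t 15.3 pos [ 529.1584 -228.9252   37.7349] jaw 93.96576963301457 force [-1.6916  8.5415  2.6619] grip 0.21320198536008175 drot [ 0.9156 -0.1163  0.0667] dpos [  1.4317 -21.0259  -0.7349]
  dr [ 0.092 -0.012  0.007] dp [ 0.001 -0.422  0.008]
```

View pics/s15.png

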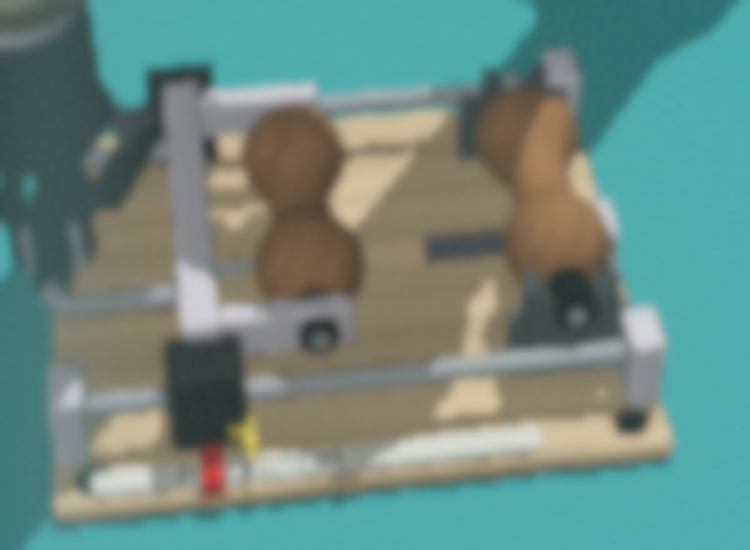

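View pics/t15.png

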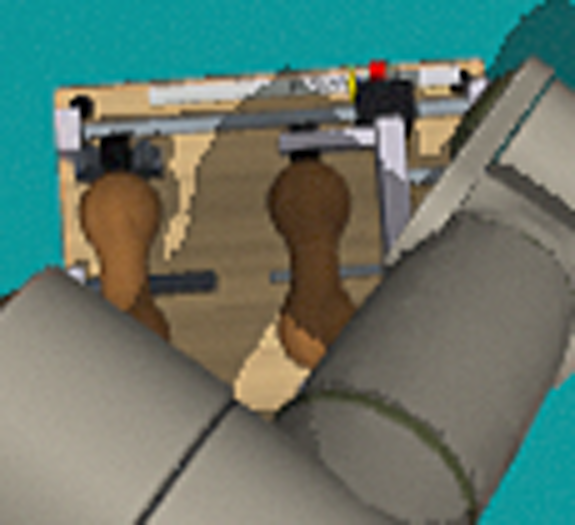

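servo_tool:
  motion:
    - {"dr": [0.03,0,0],"delta_pos": [0,-0.15,0],"hand": 0}
    - {"dr": [0.03,0,0],"delta_pos": [0,-0.17,0],"hand": 0}
    - {"dr": [0,0,0],"delta_pos": [0,-0.12,0],"hand": 0}
    - {"dr": [0,0,0],"delta_pos": [0,0,0],"hand": 0}

```text
time_s: 15.9
eef_pos: [530.0, -243.1, 37.7]
ee_rot: [-0.003, -0.035, 0.999, 0.01]
force: [-0.9, 10.7, 4.2]
grip_width: 0.206
```

```bash
cat > chk.py <<'E'
import sys
from h import *
n=sys.argv[1]; a=.0678
plan(np.array([526.2+64.8*np.sin(a),-185.3-64.8*np.cos(a),37]),93.9,1)
p,d=capture("scene"); cv2.imwrite(f"pics/s{n}.png",cv2.resize(p[235:285,225:315,::-1],None,fx=8,fy=8,interpolation=cv2.INTER_CUBIC))
p,d=capture("top"); cv2.imwrite(f"pics/t{n}.png",cv2.resize(p[155:190,330:390,::-1],None,fx=12,fy=12,interpolation=cv2.INTER_CUBIC))
E
python3 chk.py 16
```

```text
t 15.9 pos [ 530.0319 -243.0756   37.7105] jaw 94.05014966061846 force [-0.9361 10.6979  4.1671] grip 0.20644113356867017 drot [ 1.181  -0.3594  0.1538] dpos [ 0.5582 -6.8755 -0.7105]
  dr [ 0.118 -0.036  0.015] dp [-0.001 -0.138  0.011]
```

View pics/s16.png

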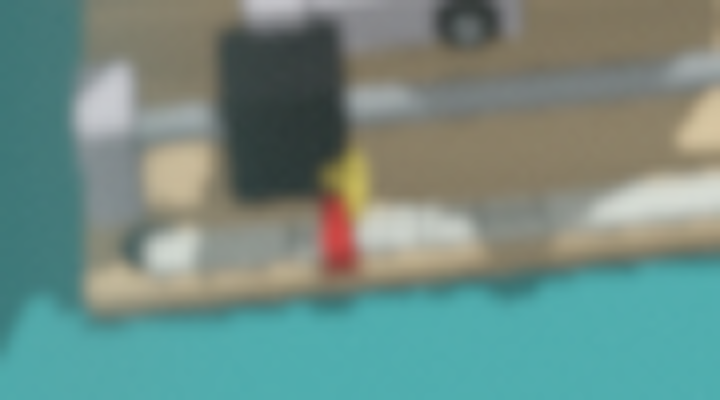

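View pics/t16.png

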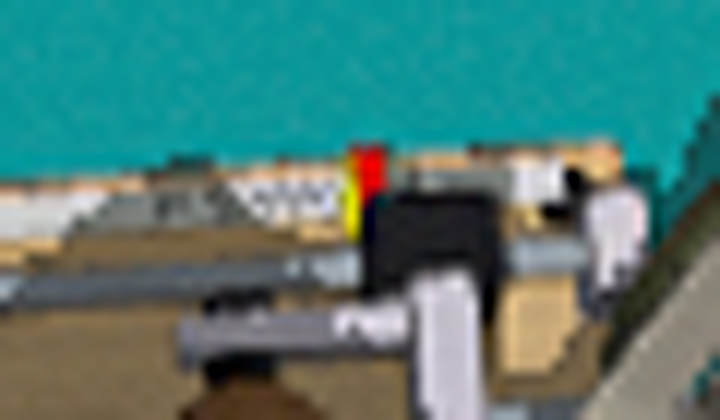

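servo_tool:
  motion:
    - {"dr": [0,0,0],"delta_pos": [0,-0.12,0],"hand": 0}
    - {"dr": [0,0,0],"delta_pos": [0,-0.08,0],"hand": 0}
    - {"dr": [0,0,0],"delta_pos": [0,-0.03,0],"hand": 0}

```text
time_s: 16.38
eef_pos: [530.3, -248.1, 37.7]
ee_rot: [-0.005, -0.036, 0.999, 0.016]
force: [-1.5, 11.2, 4.3]
grip_width: 0.21
```

```bash
python3 chk.py 17
```

```text
t 16.375 pos [ 530.3035 -248.0758   37.7299] jaw 94.13652434316157 force [-1.4694 11.242   4.3035] grip 0.210378170151353 drot [ 1.8571 -0.5594  0.2455] dpos [ 0.2865 -1.8753 -0.7299]
  dr [ 0.186 -0.056  0.025] dp [-0.003 -0.038  0.013]
```

View pics/s17.png

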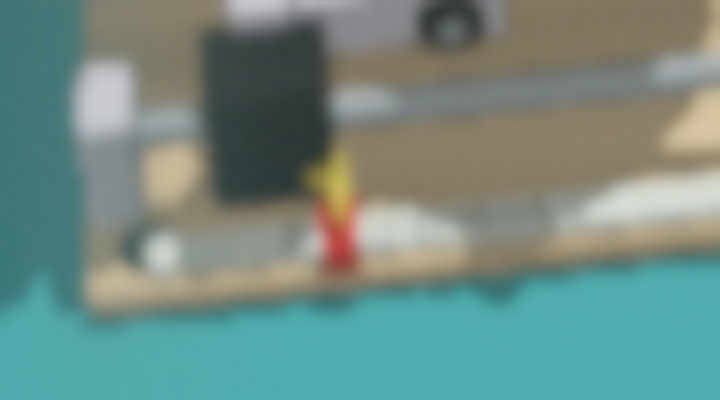

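View pics/t17.png

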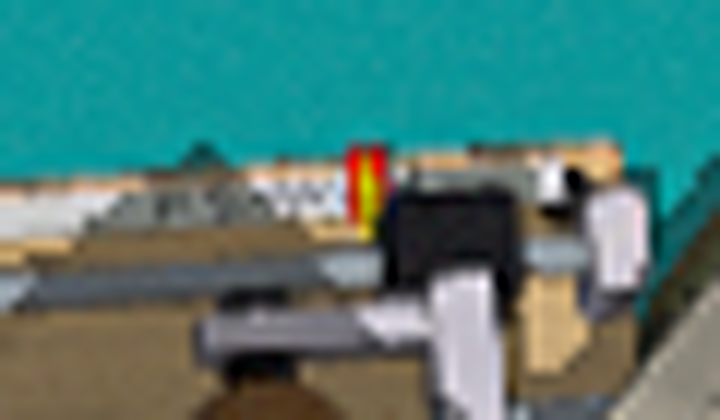

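```bash
python3 - <<'E'
from h import *
v=np.array([516.3,-69.85,.0678]); c,s=np.cos(v[2]),np.sin(v[2]); R=np.array([[c,-s],[s,c]])
def W(x,y,z): return np.r_[R@[x,y]+v[:2],z]
for n in ["top","scene"]:
    cal=get_calibration(n)
    off,sc=((330,155),12) if n=="top" else ((225,235),8)
    for nm,P in [("clip mid top",W(145,-84.8,22)),("clip y-6",W(145,-90.8,22)),("clip y+6",W(145,-78.8,22)),("pointer tip",W(148,-84.8,28.5)),("pointer y+2",W(148,-82.8,28.5))]:
        print(n,nm,((project(cal,[P])[0]+.5-off)*sc).round(1))
# measured, nearest-pixel colour profiles
p,d=capture("top")
for r in range(166,177): print(r,[tuple(int(k) for k in x) for x in p[r,357:366]])
p,d=capture("scene")
for r in range(254,270): print(r,[tuple(int(k) for k in x) for x in p[r,263:272]])
E
```

```text
top clip mid top [369.8 180.8]
top clip y-6 [389.3 179.5]
top clip y+6 [350.2 182.2]
top pointer tip [370.7 165.7]
top pointer y+2 [364.2 166.1]
scene clip mid top [342.7 228.2]
scene clip y-6 [323.7 230.2]
scene clip y+6 [361.8 226.2]
scene pointer tip [342.1 221.9]
scene pointer y+2 [348.5 221.2]
166 [(9, 155, 158), (1, 157, 160), (36, 146, 150), (31, 148, 153), (37, 144, 150), (0, 147, 151), (0, 155, 161), (0, 152, 157), (0, 150, 154)]
167 [(16, 144, 146), (47, 141, 146), (132, 46, 52), (106, 70, 58), (136, 33, 35), (48, 89, 90), (63, 152, 154), (72, 150, 150), (107, 159, 155)]
168 [(113, 118, 100), (126, 95, 90), (231, 10, 0), (184, 123, 0), (224, 0, 0), (117, 99, 83), (154, 144, 120), (143, 124, 89), (204, 166, 132)]
169 [(207, 184, 150), (201, 189, 185), (212, 32, 0), (196, 181, 0), (205, 36, 9), (131, 104, 109), (188, 189, 186), (87, 86, 77), (129, 134, 132)]
170 [(166, 172, 178), (198, 204, 221), (194, 45, 0), (205, 216, 2), (167, 104, 7), (134, 58, 72), (83, 93, 90), (60, 64, 64), (128, 133, 127)]
171 [(209, 214, 220), (163, 167, 182), (181, 31, 0), (181, 183, 2), (162, 102,
[... 2460 characters left out ...]
188, 88, 84), (185, 72, 68), (188, 88, 84), (190, 136, 130), (190, 174, 168), (187, 188, 180)]
266 [(172, 173, 165), (179, 168, 161), (177, 131, 125), (176, 84, 81), (175, 67, 64), (173, 77, 73), (172, 115, 106), (173, 151, 140), (175, 169, 156)]
267 [(165, 163, 149), (161, 149, 137), (156, 115, 107), (154, 79, 72), (155, 67, 63), (155, 76, 69), (159, 107, 92), (168, 142, 121), (176, 162, 138)]
268 [(168, 158, 135), (156, 140, 120), (145, 111, 95), (140, 88, 76), (140, 81, 70), (143, 89, 76), (152, 112, 92), (166, 141, 115), (174, 157, 129)]
269 [(167, 155, 127), (154, 139, 114), (142, 119, 99), (137, 107, 88), (137, 106, 88), (138, 110, 90), (142, 117, 96), (151, 133, 110), (154, 142, 116)]
```

servo_tool:
  motion:
    - {"dr": [0,0,0],"delta_pos": [0,-0.05,0],"hand": 0}
    - {"dr": [0,0,0],"delta_pos": [0,-0.04,0],"hand": 0}

```text
time_s: 16.82
eef_pos: [530.3, -248.3, 37.7]
ee_rot: [-0.007, -0.037, 0.999, 0.02]
force: [-2.1, 11.6, 4.8]
grip_width: 0.21
```

```bash
python3 chk.py 18; python3 - <<'E'
from h import *
p,d=capture("top")
for r in range(167,174): print(r,[tuple(int(k) for k in x) for x in p[r,357:366]])
p,d=capture("scene")
for r in range(256,268,1): print(r,[tuple(int(k) for k in x) for x in p[r,263:272]])
E
python3 chk.py 19
```

```text
t 16.825 pos [ 530.2826 -248.3481   37.7202] jaw 94.1861327413241 force [-2.134  11.6121  4.8466] grip 0.21003205018321064 drot [ 2.2849 -0.6859  0.2997] dpos [ 0.3075 -1.603  -0.7202]
  dr [ 0.228 -0.069  0.03 ] dp [-0.004 -0.033  0.013]
167 [(12, 146, 150), (42, 138, 145), (130, 44, 51), (105, 71, 55), (136, 31, 40), (46, 90, 90), (64, 153, 152), (72, 150, 149), (105, 158, 153)]
168 [(113, 117, 99), (123, 92, 85), (233, 4, 0), (177, 116, 0), (226, 0, 0), (115, 97, 81), (157, 145, 121), (139, 123, 89), (204, 164, 129)]
169 [(210, 185, 152), (199, 189, 183), (212, 13, 0), (165, 142, 1), (206, 36, 0), (129, 107, 108), (187, 187, 187), (85, 83, 75), (131, 132, 132)]
170 [(166, 172, 177), (200, 206, 222), (194, 27, 0), (189, 169, 2), (170, 119, 0), (135, 61, 73), (81, 91, 91), (64, 67, 65), (125, 133, 125)]
171 [(210, 216, 222), (160, 167, 178), (178, 18, 0), (185, 162, 2), (191, 165, 3), (75, 25, 47), (5, 13, 18), (13, 16, 20), (22, 19, 23)]
172 [(197, 199, 205), (203, 203, 213), (183, 29, 20), (153, 127, 0), (166, 164, 4), (3, 13, 32), (27, 24, 35), (29, 23, 31), (27, 27, 30)]
173 [(1
[... 1484 characters left out ...]
, 195)]
265 [(173, 175, 168), (189, 177, 170), (191, 140, 135), (188, 88, 84), (186, 71, 68), (189, 88, 84), (191, 135, 130), (189, 173, 167), (187, 188, 180)]
266 [(172, 174, 166), (180, 168, 161), (177, 132, 125), (175, 84, 80), (175, 68, 65), (173, 78, 75), (171, 113, 105), (173, 151, 139), (175, 169, 156)]
267 [(165, 162, 149), (162, 149, 137), (156, 115, 105), (154, 79, 73), (153, 65, 61), (155, 75, 68), (159, 107, 91), (169, 143, 122), (177, 163, 139)]
t 17.025 pos [ 530.2747 -248.3484   37.7052] jaw 94.1818922010481 force [-2.4214 11.1095  5.6144] grip 0.2068615589067938 drot [ 2.2808 -0.6848  0.2954] dpos [ 0.3153 -1.6027 -0.7052]
  dr [ 0.228 -0.068  0.03 ] dp [-0.004 -0.033  0.013]
```

View pics/s19.png

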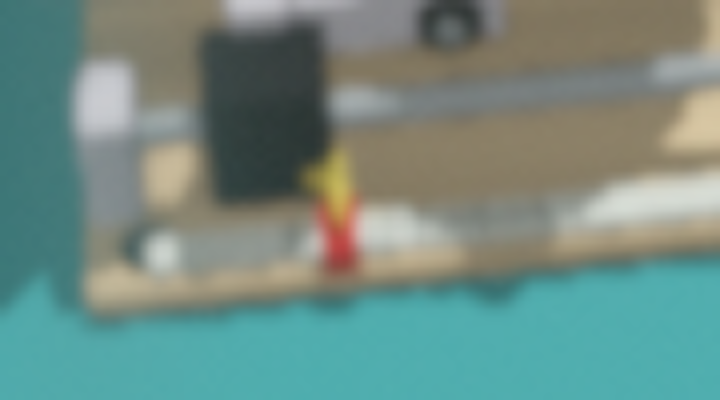

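View pics/t19.png

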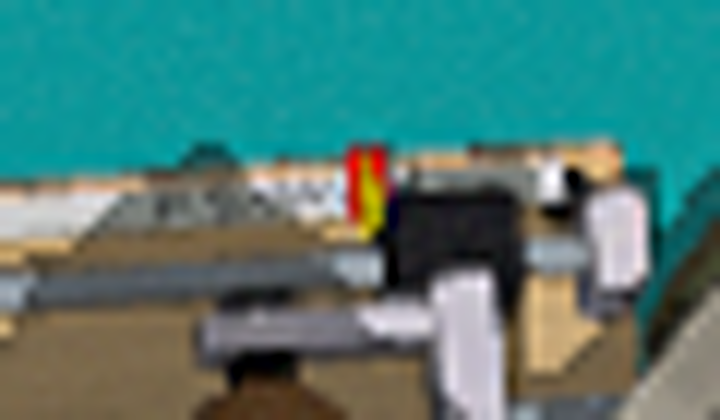

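```bash
python3 - <<'E'
from rig import ticket,ctrl
s=ctrl.sense(); print(s["time_s"],s["eef_pos"],s["grip_width"],s["force"])
print(ticket.finish_job())
E
```

```text
17.125 [ 530.28159391 -248.34415912   37.71857781] 0.20854660797857255 [-2.99331252 12.22413151  5.82303732]
the job is handed in; nothing more can be done
None
```

I fitted the brown roller into the saddle, drew the carriage out to the red clip, and handed the job in at 17.1 s with the gripper still holding the handle. No verdict came back.

- **Roller:** The black bush is in the wide notch and the pin in the narrow one. Its lobe tops read about 90 mm, the same as the built-in roller. The first grasp sat too high, so I regripped it on the counter before lifting. Pressing it home reached about 40 N at the wrist (36 N vertical), then I released it.
- **Carriage:** It is drawn out about 64 mm, with an 80 N grip set and about 12 N of spring pull on the hand. The pose did not change over the last 0.3 s of holding.
- **Pointer:** In both the top and scene pictures it stands over the clip, within about 1 mm of its middle. The arm's own position reading said about 1.6 mm short. A hand tilt of about 2° explains roughly half of that, so I trusted the pictures.
- **Other things:** I did not touch the bystanders or the purple look-alike, though I made no separate final check of them.

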